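Unstack the tavla things onto their mats

ROBOT

A 7-joint arm with a two-finger parallel gripper is mounted at the origin on the work surface. World frame = base frame: x ahead of the robot, y to its left, z up, the work surface at z = 0. Lengths are in m, angles in rad, forces in N, time in s.
With the tool pointing down it reaches from about 0.4 to 0.875 m from the base axis. Payload 19.3 kg.
Tool frame: the origin (TCP) lies at the very end of the fingers, on their centre line; the grasp point (between the pads) lies 19 mm behind it; z points along the fingers, y is the direction in which the jaws open and shut (so a half turn about z gives the same grasp; the last joint's range is limited). The gripper opens to 85 mm and grips with 20 to 120 N. Pads are 22 mm wide; open, the fingers measure 114 mm over their backs; the gripper's body (76 mm by 85 mm) begins 54 mm behind the grasp point. The pads swing forward as they close: fully open they stand 13 mm farther back than shut.
Start: joints at [1.093, 0.521, -0.036, 1.599, 0.021, 1.021, -0.113], TCP at [0.248, -0.574, 0.231] pointing down, gripper open.
Joint ranges: [-2.91, 2.91], [-0.3, 2.13], [-1.5, 1.42], [0.17, 2.43], [-1.26, 4.41], [0.16, 1.93], [-2.52, 2.52]. Speed limits (rad/s): [1.89, 1.89, 2.39, 2.39, 3.01, 3.01, 3.01].

INTERFACE

Orientations are given as [roll, pitch, yaw] about the fixed x, y, z axes, in that order (R = Rz(yaw) Ry(pitch) Rx(roll)).
In Python, from workcell import bot gives the robot as it stands.
- The arm moves only by the tool apply_moves, never from a script. Its argument "commands" is a list of rows, each an object with "travel": the shift along the tool's x, y, z in m, a list of three; "twist": the turn, a rotation vector about the tool's x, y, z in degrees, a list of three; "claw": the finger opening in m, from 0 to 0.0854. A call has 1 to 10 rows; each row is the pose to reach, as a shift and turn from the pose commanded when the call began, along the tool's axes at that moment; what a row does not reach only later rows make up. A row lasts 1/10 s, in which the tool goes at most 50 mm and 8.59 degrees, less where a joint would pass 70% of its speed; a pose out of reach is approached as far as the arm can. A call with a gripper value outside its range is refused whole. The fingers move at their own pace and stop on an object; "force" is the grip in N (left out, the last holds). Time passes only in rows, so rows that repeat a pose let the fingers close. It gives the time, the measured TCP pose, the force and the opening at its end, in the units of the state.
- bot.observe(): the state, without advancing time (a new reading comes with each control period).
- bot.grab_frame(name): name is "side" or "top" or "wrist"; returns a dict with "frame" (420x560x3 uint8, blue, green, red), "fx", "fy", "cx", "cy" (pixels), "pose" (4x4, takes a point from camera to world coordinates); the wrist camera has in their place "tool_from_camera" (4x4, takes a point from camera to tool coordinates, whose origin is the TCP and whose axes are the flange's). Camera axes: x right, y up, looking along -z (the intrinsics and any distortion apply to the point x, -y, -z); pixel columns grow to the right and rows downward; lengths in m; the calibration is good to about 2 mm. A picture is of the moment at which its call begins: read the wrist's pose just before it. There is no depth.
- bot.job_done(): hands the job in, once; it reports no verdict.
The state is a dict: "clock": time; "qpos": joint angles; "qd": joint speeds; "joint_efforts": joint torques, N m; "position": TCP position; "tool_rot": TCP orientation; "force": force on the tool from outside, world axes, zero at the start; "moment": the same for the moment, N m; "grip_width": finger opening in m.
Only numpy, scipy, OpenCV 4.12 (cv2) and the standard library are available. Lean on these libraries where they do the work, as an engineer would, in place of code of your own. Each camera call takes 0.05 s, during which the arm holds its last target.

TASK

The tavla things were piled up so that the glass could be wiped. Take the pile apart from the top down, one thing at a time, and stand each upright as it was, let go of and in the middle of its own cork mat: first the die on the small square mat, then the sugar pot on the round mat, then the ashtray on the large square mat, and last the checker box on the long mat, lying lengthwise along it. Leave the bell and the coffee cup where they are.

Things in the scene. Friction and masses are not known exactly. Their poses are not given: they have to be found in the camera images.
- die: Cream die with black pips, a 20 mm cube, 12 g, loose, on top of the pile (on the sugar pot's cap). Origin: centre of its underside; z up. (A twin die lies on the tavla case far behind the work and is not part of the job.)
- sugar_pot: White porcelain sugar pot with a dark wooden twist cap, closed, one rigid piece: upright cylinder 46 mm in diameter, 56 mm high, flat top, about 180 g. At the start it stands in the ashtray, so the lowest 15 mm of it are inside the ashtray's rim. Origin: centre of its underside (39 mm above the table at the start); z up.
- ashtray: Small round aluminium ashtray with three notches in the rim: 64 mm outer diameter, 20 mm high, straight wall 4.5 mm thick, inner floor 5 mm above its underside, 120 g. At the start it stands in the middle of the checker box's lid. Origin: centre of its underside (34 mm above the table at the start); z up.
- checker_box: Closed wooden box of tavla checkers, one rigid block, the bottom of the pile: 64 mm along its x, 116 mm along its y (the long way), 34 mm high, about 220 g, loose on the table. Origin: centre of its underside; z up.
- small_mat: Small square cork mat, 52 x 52 mm, 4 mm thick, fixed; place of the die. Origin: centre of its underside, on the table (its upper face is 4 mm higher).
- round_mat: Round cork mat, 96 mm in diameter, 4 mm thick, fixed; place of the sugar pot. Origin: centre of its underside, on the table.
- square_mat: Large square cork mat, 86 x 86 mm, 4 mm thick, fixed; place of the ashtray. Origin: centre of its underside, on the table.
- long_mat: Long rectangular cork mat, 96 mm along its x, 150 mm along its y (the long way), 4 mm thick, fixed; place of the checker box, whose y is to lie along this y, either way round. Origin: centre of its underside, on the table.
- bell: Chrome desk bell with a press button on top, 84 mm in diameter, 53 mm high, loose, beyond the work; a bystander. Origin: centre of its underside.
- coffee_cup: White porcelain coffee cup, 62 mm in diameter, 55 mm high, handle at its +y side, loose, beyond the work; a bystander. Origin: centre of its underside.
Mind the look-alikes: they are no part of the job. Leave any green, grey or pink look-alike of the round_mat alone.

How it is judged:
On the way, in this order (a step that is already met when the one before it is completed fails the run):
1. the die stands released on the small square mat (horizontal distance between die and small_mat below 0.012 m and z of die in the frame of small_mat between 0.001 and 0.008 m and angle between die's own z axis and vertical below 0.12 rad and contact force between the fingers and die below 0.3 N and linear speed of die below 0.03 m/s and angular speed of die below 0.3 rad/s), for 0.2 s.
2. then the sugar pot stands released on the round mat (horizontal distance between sugar_pot and round_mat below 0.012 m and z of sugar_pot in the frame of round_mat between 0.001 and 0.008 m and angle between sugar_pot's own z axis and vertical below 0.12 rad and contact force between the fingers and sugar_pot below 0.3 N and linear speed of sugar_pot below 0.03 m/s and angular speed of sugar_pot below 0.3 rad/s), for 0.2 s.
3. then the ashtray stands released on the large square mat (horizontal distance between ashtray and square_mat below 0.012 m and z of ashtray in the frame of square_mat between 0.001 and 0.008 m and angle between ashtray's own z axis and vertical below 0.12 rad and contact force between the fingers and ashtray below 0.3 N and linear speed of ashtray below 0.03 m/s and angular speed of ashtray below 0.3 rad/s), for 0.2 s.
4. then the checker box lies released on the long mat, along it (horizontal distance between checker_box and long_mat below 0.012 m and z of checker_box in the frame of long_mat between 0.001 and 0.008 m and angle between checker_box's own z axis and vertical below 0.12 rad and contact force between the fingers and checker_box below 0.3 N and linear speed of checker_box below 0.03 m/s and angular speed of checker_box below 0.3 rad/s and angle between the y axis of checker_box and the y axis of long_mat, either way round below 0.16 rad), for 0.2 s.
At the end, for the whole second after the job is handed in: Die on the small square mat, sugar pot on the round mat, ashtray on the large square mat, checker box on the long mat: each resting on the mat within 12 mm of its centre, upright within 0.12 rad, released and at rest; the box's long side within 0.16 rad of the mat's (all of step 1 and all of step 2 and all of step 3 and all of step 4); the robot touches nothing.
It fails at once if the bell is moved by more than 20 mm or tipped (distance of bell from where it was at the start of the episode above 0.02 m or angle between bell's own z axis and vertical above 0.3 rad).
It fails at once if the coffee cup is moved by more than 20 mm or tipped (distance of coffee_cup from where it was at the start of the episode above 0.02 m or angle between coffee_cup's own z axis and vertical above 0.3 rad).
It fails at once if the sugar pot is tipped over (angle between sugar_pot's own z axis and vertical above 0.7 rad).
It also fails if it takes over 120 s, if anything falls off the work surface, if the arm or the gripper's body presses on something with over 40 N, if the wrist force passes 120 N, or if a joint passes its speed limit or range.

## Working session

There is one attempt and no reset: what is moved stays moved. The work goes in short steps, Python scripts to look and compute and a tool call to move; the robot and the scene stay as the last step left them, time stands still between calls to the robot, and variables do not carry over. Pictures are saved under pics/ and viewed, and the job is handed in when it is done.

Besides the shell and the picture viewer there is one more tool, called after "Request:" by a JSON object that holds its "fn" and its "kwargs". apply_moves: Moves the arm, as the interface text tells. Its arguments: {"type":"object","properties":{"commands":{"type":"array"},"force":{"type":"number"}},"required":["commands"]}

```bash
ls; mkdir -p pics
python3 - <<'E'
from workcell import bot
import cv2
s=bot.observe();print({k:s[k] for k in('clock','position','tool_rot','grip_width','force')})
for n in('top','side','wrist'):
    f=bot.grab_frame(n);cv2.imwrite(f'pics/{n}0.png',f['frame'])
    print(n,f['fx'],f['fy'],f['cx'],f['cy'],f.get('pose',f.get('tool_from_camera')).__repr__(),[k for k in f])
E
```

```text
pics
{'clock': 0.0, 'position': array([ 0.24774382, -0.57344612,  0.23073179]), 'tool_rot': array([-3.14046347e+00,  6.07926384e-05,  4.07841098e-01]), 'grip_width': 0.08536233415716642, 'force': array([ 0.25017634, -0.1781599 , -0.02439676])}
top 414.81280353994043 414.81280353994043 279.2044440039878 214.4902604615954 array([[ 0.01257205,  0.9830642 , -0.18282978,  0.40021333],
       [-0.99973127,  0.01591924,  0.0168515 , -0.05874858],
       [ 0.01947661,  0.18256879,  0.98300015,  1.01497216],
       [ 0.        ,  0.        ,  0.        ,  1.        ]]) ['frame', 'fx', 'fy', 'cx', 'cy', 'pose']
side 412.59985974759195 412.59985974759195 278.6812099862686 209.95056563627688 array([[-0.87571056,  0.31085591, -0.36945856,  0.29518171],
       [-0.48247563, -0.59294749,  0.64469415,  0.44539851],
       [-0.01866254,  0.74282022,  0.66923077,  0.65488833],
       [ 0.        ,  0.        ,  0.        ,  1.        ]]) ['frame', 'fx', 'fy', 'cx', 'cy', 'pose']
wrist 369.2030602339542 369.2030602339542 277.7664466843812 201.67565383914177 array([[-6.32121163e-04,  9.57892126e-01,  2.87127630e-01,
         7.47391416e-02],
       [ 9.99999800e-01,  5.99192368e-04,  2.02555868e-04,
         3.60343704e-04],
       [ 2.19819862e-05,  2.87127701e-01, -9.57892313e-01,
        -1.40538409e-01],
       [ 0.00000000e+00,  0.00000000e+00,  0.00000000e+00,
         1.00000000e+00]]) ['frame', 'fx', 'fy', 'cx', 'cy', 'tool_from_camera']
```

View pics/top0.png

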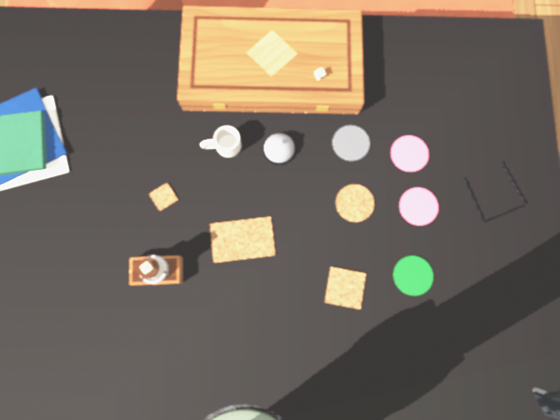

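View pics/side0.png

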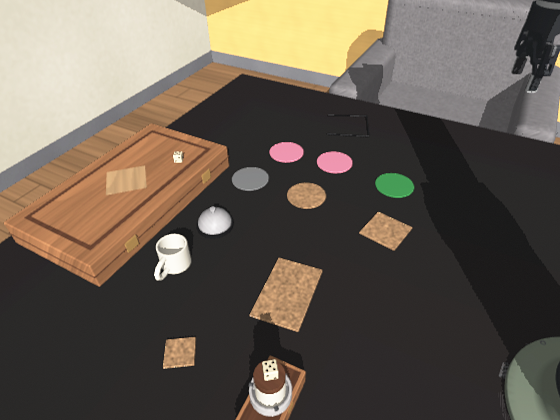

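View pics/wrist0.png

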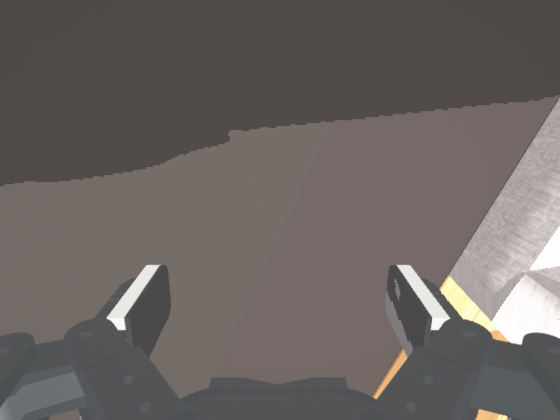

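The top view shows the pile near (155,270), small mat (163,197), long mat (242,240), round cork mat (355,203), square mat (345,288), cup (227,142) and bell (279,148). Measuring them next.

```bash
cat > h.py <<'E'
from workcell import bot
import cv2, numpy as np
from scipy.spatial.transform import Rotation as R
def ray(f,u,v,T):
    d=np.array([(u-f['cx'])/f['fx'],-(v-f['cy'])/f['fy'],-1.0]);return T[:3,3],T[:3,:3]@d
def hit(f,u,v,z,T=None):
    T=f['pose'] if T is None else T
    o,d=ray(f,u,v,T);return (o+d*(z-o[2])/d[2])
def proj(f,p,T=None):
    T=f['pose'] if T is None else T
    q=T[:3,:3].T@(np.asarray(p)-T[:3,3]);return np.array([f['cx']+f['fx']*q[0]/-q[2],f['cy']+f['fy']*-q[1]/-q[2]])
def wristT(f,s):
    T=np.eye(4);T[:3,:3]=R.from_euler('xyz',s['tool_rot']).as_matrix();T[:3,3]=s['position'];return T@f['tool_from_camera']
def plan(target,yaw):
    """tool shift/twist from present to target xyz, tool down with yaw"""
    s=bot.observe();M=R.from_euler('xyz',s['tool_rot'])
    G=R.from_euler('xyz',[np.pi,0,yaw])
    return np.round(M.inv().apply(np.array(target)-s['position']),4),np.round((M.inv()*G).as_rotvec(degrees=True),2)
def wsnap(name):
    s=bot.observe();f=bot.grab_frame('wrist');cv2.imwrite(f'pics/{name}.png',f['frame']);return f,wristT(f,s),s
def snap(cam,name):
    f=bot.grab_frame(cam);cv2.imwrite(f'pics/{name}.png',f['frame']);return f
E
python3 - <<'E'
from h import *
for n in('top','side'):
    f=bot.grab_frame(n);im=f['frame'];hsv=cv2.cvtColor(im,cv2.COLOR_BGR2HSV)
    m=cv2.inRange(hsv,(8,60,90),(25,255,255));m=cv2.morphologyEx(m,cv2.MORPH_CLOSE,np.ones((5,5)))
    cs,_=cv2.findContours(m,cv2.RETR_EXTERNAL,cv2.CHAIN_APPROX_NONE)
    for c in cs:
        a=cv2.contourArea(c)
        if 200<a<6000:
            P=np.array([hit(f,u,v,.004)[:2] for u,v in c[:,0]])
            r=cv2.minAreaRect((P*1000).astype(np.float32))
            print(n,c[:,0].mean(0).round(),np.round(r[0],1),np.round(r[1],1),round(r[2],1))
    if n=='top':
        cv2.imwrite('pics/c1.png',cv2.resize(im[220:320,100:220],None,fx=6,fy=6,interpolation=cv2.INTER_CUBIC))
    else: cv2.imwrite('pics/c2.png',cv2.resize(im[340:420,200:320],None,fx=6,fy=6,interpolation=cv2.INTER_CUBIC))
E
```

```text
top [345. 287.] [ 412.5 -236.5] [93.  92.4] 79.9
top [156. 272.] [447.5 221.2] [ 71.5 130.1] 2.7
top [242. 239.] [525.9  14.7] [101.6 157.4] 7.8
top [355. 203.] [ 622.2 -264.2] [ 98.1 100.3] 89.3
top [163. 196.] [629.5 213.4] [59.  59.5] 34.8
side [273. 394.] [454.3 199.6] [ 83.6 112.6] 10.4
side [179. 353.] [629.9 215.9] [52.8 54.9] 34.5
side [287. 294.] [526.4  16.6] [ 97.3 153.3] 7.6
side [386. 231.] [ 412.6 -233.7] [91.  87.7] 79.9
side [306. 195.] [ 622.3 -262.4] [93.6 99.3] 27.7
```

View pics/c1.png

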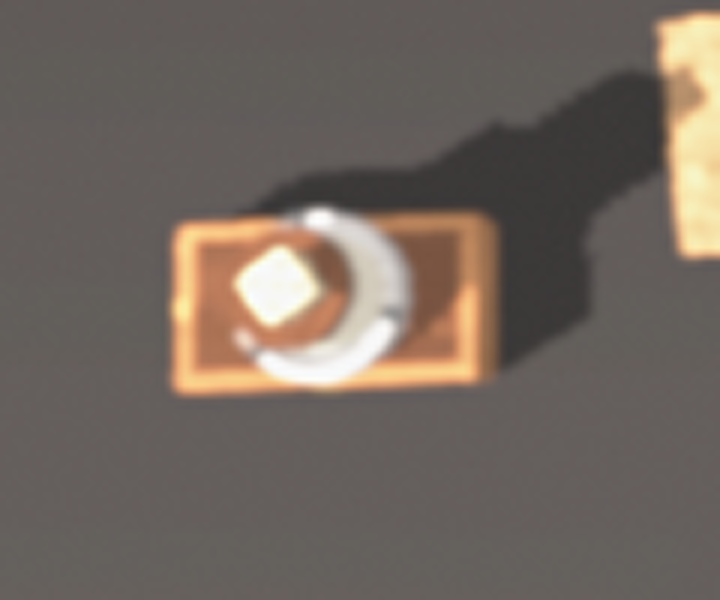

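View pics/c2.png

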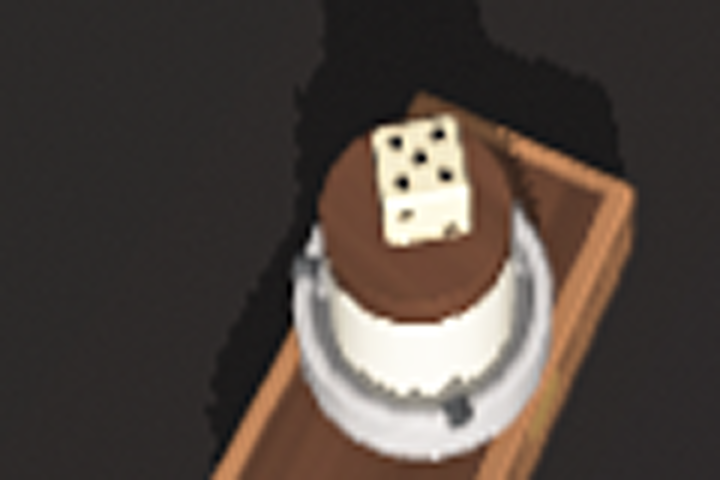

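Run:
```python
from h import *
f=bot.grab_frame('top');g=bot.grab_frame('side')
t=lambda x,y:(x/6+100-.42,y/6+220-.42)
s=lambda x,y:(x/6+200-.42,y/6+340-.42)
for p in [(283,243),(322,285),(273,328),(233,285),(278,287)]: print('dieT',hit(f,*t(*p),.115).round(4)[:2])
for p in [(372,133),(458,116),(468,183),(384,202),(419,157)]: print('dieS',hit(g,*s(*p),.115).round(4)[:2])
for p in [(172,392),(176,225),(468,383),(466,213)]: print('boxT',hit(f,*t(*p),.034).round(4)[:2])
for p in [(318,204),(412,290),(318,388)]: print('trayT',hit(f,*t(*p),.054).round(4)[:2])
for p in [(318,205),(512,205),(420,322)]: print('capS',hit(g,*s(*p),.095).round(4)[:2])
for p in [(293,310),(552,310),(432,460)]: print('trayS',hit(g,*s(*p),.054).round(4)[:2])
for p in [(635,190),(422,95)]: print('boxS',hit(g,*s(*p),.034).round(4)[:2])
print('bell',hit(f,279,148,.03),'cup',hit(f,227,142,.05))
print(plan([.5,-.2,.3],1.2),plan([.45,.22,.3],1.2))
```

```text
dieT [0.4633 0.2093]
dieT [0.4486 0.1944]
dieT [0.4331 0.2107]
dieT [0.4481 0.226 ]
dieT [0.4476 0.21  ]
dieS [0.4622 0.2123]
dieS [0.4467 0.1992]
dieS [0.4368 0.2124]
dieS [0.4514 0.2253]
dieS [0.4497 0.2122]
boxT [0.4111 0.272 ]
boxT [0.4754 0.2755]
boxT [0.416  0.1585]
boxT [0.4817 0.163 ]
trayT [0.4827 0.2152]
trayT [0.4504 0.1773]
trayT [0.4131 0.2105]
capS [0.4705 0.2252]
capS [0.4304 0.2035]
capS [0.4357 0.2376]
trayS [0.4747 0.2346]
trayS [0.4191 0.2046]
trayS [0.4275 0.2491]
boxS [0.4187 0.1584]
boxS [0.481  0.1616]
bell [ 0.75175697 -0.07300772  0.03      ] cup [0.75748566 0.05433763 0.05      ]
(array([ 0.3797, -0.243 , -0.0688]), array([-2.000e-02, -1.000e-02, -4.539e+01])) (array([ 0.5004, -0.6484, -0.0687]), array([-2.000e-02, -1.000e-02, -4.539e+01]))
```

Request:
{"fn": "apply_moves", "kwargs": {"commands": [{"travel": [0.38,-0.243,-0.069],"twist": [0,0,-45],"claw": 0.0854},{"travel": [0.38,-0.243,-0.069],"twist": [0,0,-45],"claw": 0.0854},{"travel": [0.38,-0.243,-0.069],"twist": [0,0,-45],"claw": 0.0854},{"travel": [0.38,-0.243,-0.069],"twist": [0,0,-45],"claw": 0.0854},{"travel": [0.38,-0.243,-0.069],"twist": [0,0,-45],"claw": 0.0854},{"travel": [0.38,-0.243,-0.069],"twist": [0,0,-45],"claw": 0.0854},{"travel": [0.38,-0.243,-0.069],"twist": [0,0,-45],"claw": 0.0854},{"travel": [0.38,-0.243,-0.069],"twist": [0,0,-45],"claw": 0.0854},{"travel": [0.38,-0.243,-0.069],"twist": [0,0,-45],"claw": 0.0854},{"travel": [0.38,-0.243,-0.069],"twist": [0,0,-45],"claw": 0.0854}]}}

```text
clock: 1.35
position: [0.5034, -0.1943, 0.3013]
tool_rot: [3.14, -0.002, 1.2]
force: [-0.6, 0.3, 0.2]
grip_width: 0.0855
```

Run:
```python
from h import *
s=bot.observe();print(s['clock'],s['position'],s['tool_rot'],s['qpos'])
print(plan([.448,.214,.26],2.356))
```

```text
1.35 [ 0.50342865 -0.19434618  0.30131921] [ 3.13981926e+00 -2.32866599e-03  1.20020452e+00] [ 0.54777144  0.33225002 -0.37417644  1.72526973  0.13149067  1.10686692
 -0.23711111]
(array([ 0.3605, -0.1996,  0.0418]), array([ 1.700e-01, -6.000e-02, -6.622e+01]))
```

Request:
{"fn": "apply_moves", "kwargs": {"commands": [{"travel": [0.36,-0.2,0.04],"twist": [0,0,-66],"claw": 0.0854},{"travel": [0.36,-0.2,0.04],"twist": [0,0,-66],"claw": 0.0854},{"travel": [0.36,-0.2,0.04],"twist": [0,0,-66],"claw": 0.0854},{"travel": [0.36,-0.2,0.04],"twist": [0,0,-66],"claw": 0.0854},{"travel": [0.36,-0.2,0.04],"twist": [0,0,-66],"claw": 0.0854},{"travel": [0.36,-0.2,0.04],"twist": [0,0,-66],"claw": 0.0854},{"travel": [0.36,-0.2,0.04],"twist": [0,0,-66],"claw": 0.0854},{"travel": [0.36,-0.2,0.04],"twist": [0,0,-66],"claw": 0.0854},{"travel": [0.36,-0.2,0.04],"twist": [0,0,-66],"claw": 0.0854},{"travel": [0.36,-0.2,0.04],"twist": [0,0,-66],"claw": 0.0854}]}}

```text
clock: 2.35
position: [0.4464, 0.2105, 0.2601]
tool_rot: [3.141, -0.001, 2.349]
force: [-0.2, -0.3, 0.2]
grip_width: 0.0856
```

Request:
{"fn": "apply_moves", "kwargs": {"commands": [{"travel": [0,0,0],"twist": [0,0,0],"claw": 0.0854},{"travel": [0,0,0],"twist": [0,0,0],"claw": 0.0854},{"travel": [0,0,0],"twist": [0,0,0],"claw": 0.0854}]}}

```text
clock: 2.65
position: [0.4475, 0.2073, 0.2604]
tool_rot: [-3.141, 0.0, 2.343]
force: [0.5, -0.1, -1.1]
grip_width: 0.0855
```

Run:
```python
from h import *
f,T,s=wsnap('w1');print(s['clock'],s['position'],s['tool_rot'],s['qpos'])
print(proj(f,[.449,.211,.115],T),proj(f,[.448,.218,.095],T))
```

```text
2.65 [0.4475422  0.2072618  0.26038207] [-3.14148499e+00  4.47441051e-04  2.34314803e+00] [ 0.0481266   0.35593384 -0.76296642  1.87594866  0.28670564  1.02192672
 -0.06286492]
[280.65392837 183.30902173] [285.40917245 171.02107501]
```

View pics/w1.png

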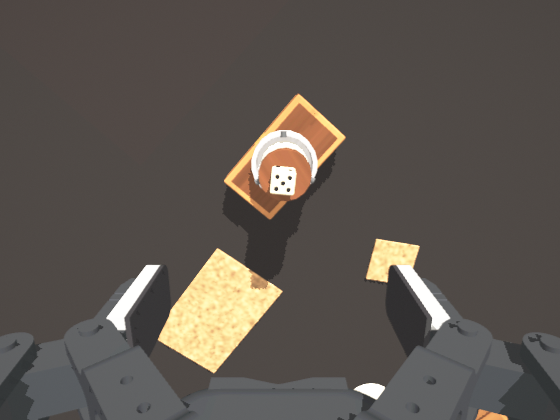

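The wrist view shows the die at about (283,180), close to the prediction (281,183), nearly aligned with the jaws. Enlarging.

Run:
```python
import cv2
im=cv2.imread('pics/w1.png');cv2.imwrite('pics/w1c.png',cv2.resize(im[90:225,215:355],None,fx=5,fy=5,interpolation=cv2.INTER_CUBIC)[:600])
```

```text
(no output)
```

View pics/w1c.png

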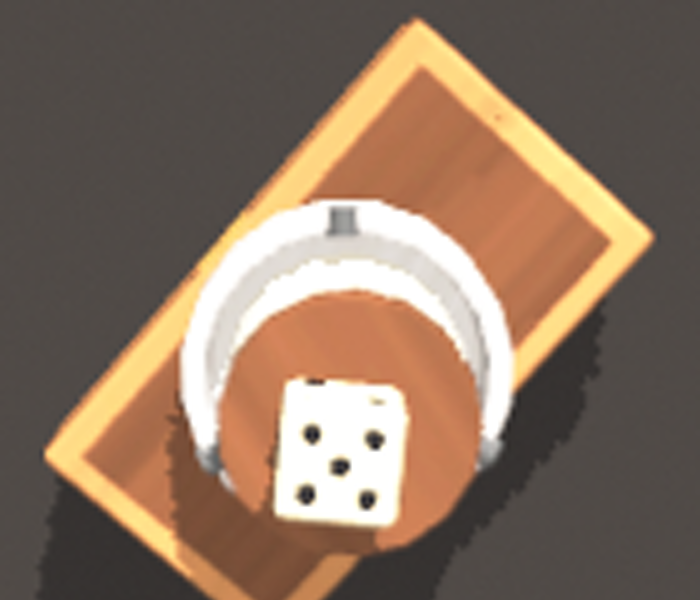

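```bash
cat > wc.py <<'E'
from h import *
E
python3 - <<'E'
from h import *
f=bot.grab_frame('wrist')
s=bot.observe()
s['position']=np.array([0.4475422,0.2072618,0.26038207]);s['tool_rot']=np.array([-3.14148499,4.47441051e-04,2.34314803])
T=wristT(f,s);c=lambda x,y:(x/5+215-.4,y/5+90-.4)
H=lambda x,y,z:hit(f,*c(x,y),z,T)[:2]
print('die',H(340,466,.115));a,b,d,e=H(283,400,.115),H(408,402,.115),H(397,525,.115),H(275,518,.115)
for p,q in((a,b),(e,d),(e,a),(d,b)): v=q-p;print(np.linalg.norm(v),np.degrees(np.arctan2(v[1],v[0])))
print('cap',H(350,421,.095),np.linalg.norm(H(218,421,.095)-H(483,421,.095)))
print('tray',H(348,366,.054),np.linalg.norm(H(182,366,.054)-H(514,366,.054)))
p,q,r=H(417,18,.034),H(655,237,.034),H(45,455,.034);print('box',(q+r)/2,np.linalg.norm(p-q),np.linalg.norm(p-r),np.degrees(np.arctan2(*(r-p)[::-1])),np.degrees(np.arctan2(*(q-p)[::-1])))
print(s['clock'],bot.observe()['position'])
E
```

```text
die [0.4498196  0.21237847]
0.01971054614126923 43.275076597683366
0.019648021017146796 40.798236581527696
0.019341735943880722 130.11260514829763
0.020194033381823826 130.0163794853176
cap [0.44919033 0.21581491] 0.044843134206669986
tray [0.44831758 0.21723552] 0.06315637489246959
box [0.44818794 0.21694382] 0.0630994225513593 0.11348086757000951 -86.85383917745656 3.170564346370647
2.75 [0.44742503 0.20764934 0.26041275]
```

Run:
```python
from h import *
print(plan([.4497,.212,.14],2.295),plan([.4497,.212,.101],2.295))
```

```text
(array([0.0016, 0.0047, 0.1204]), array([0.  , 0.02, 2.79])) (array([0.0016, 0.0047, 0.1594]), array([0.  , 0.02, 2.79]))
```

Request:
{"fn": "apply_moves", "kwargs": {"commands": [{"travel": [0.0016,0.0047,0.05],"twist": [0,0,2.8],"claw": 0.045},{"travel": [0.0016,0.0047,0.09],"twist": [0,0,2.8],"claw": 0.045},{"travel": [0.0016,0.0047,0.12],"twist": [0,0,2.8],"claw": 0.045},{"travel": [0.0016,0.0047,0.12],"twist": [0,0,2.8],"claw": 0.045},{"travel": [0.0016,0.0047,0.12],"twist": [0,0,2.8],"claw": 0.045},{"travel": [0.0016,0.0047,0.12],"twist": [0,0,2.8],"claw": 0.045}]}}

```text
clock: 3.35
position: [0.4502, 0.2132, 0.142]
tool_rot: [3.139, 0.001, 2.296]
force: [-0.1, -0.3, -0.0]
grip_width: 0.0448
```

Run:
```python
from h import *
f,T,s=wsnap('w2');print(s['position'],s['tool_rot'],s['grip_width']);print(plan([.4497,.212,.101],2.295))
```

```text
[0.4502494  0.21316177 0.14197235] [3.13944784e+00 7.13853145e-04 2.29583261e+00] 0.04479347325572223
(array([-0.0004, -0.0013,  0.041 ]), array([0.13, 0.05, 0.04]))
```

View pics/w2.png

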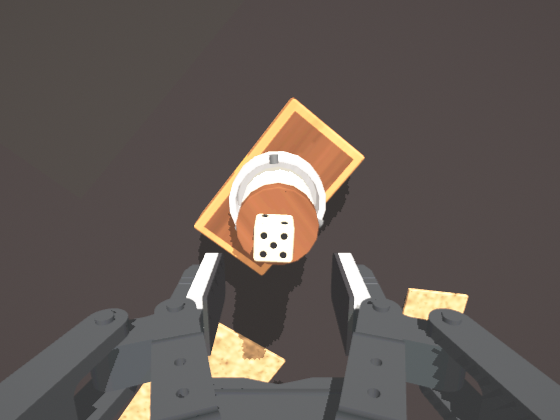

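The die (274,243) sits between the fingers (220 and 340). Descend and close.

Request:
{"fn": "apply_moves", "kwargs": {"commands": [{"travel": [-0.0004,-0.001,0.03],"twist": [0,0,0],"claw": 0.045},{"travel": [-0.0004,-0.001,0.041],"twist": [0,0,0],"claw": 0.045},{"travel": [-0.0004,-0.001,0.041],"twist": [0,0,0],"claw": 0.045},{"travel": [-0.0004,-0.001,0.041],"twist": [0,0,0],"claw": 0.015},{"travel": [-0.0004,-0.001,0.041],"twist": [0,0,0],"claw": 0.015},{"travel": [-0.0004,-0.001,0.041],"twist": [0,0,0],"claw": 0.015},{"travel": [-0.0004,-0.001,0.041],"twist": [0,0,0],"claw": 0.015},{"travel": [-0.0004,-0.001,0.041],"twist": [0,0,0],"claw": 0.015}], "force": 20}}

```text
clock: 4.2
position: [0.4494, 0.2122, 0.1004]
tool_rot: [3.14, 0.001, 2.296]
force: [-1.4, -0.3, 5.1]
grip_width: 0.0196
```

Run:
```python
from h import *
f,T,s=wsnap('w3');print(s['position'],s['tool_rot'],s['grip_width'],s['force'])
```

```text
[0.44942249 0.2121842  0.10039643] [3.14013746e+00 5.13601793e-04 2.29606744e+00] 0.01955000565271282 [-1.4075528  -0.26711599  5.05840681]
```

View pics/w3.png

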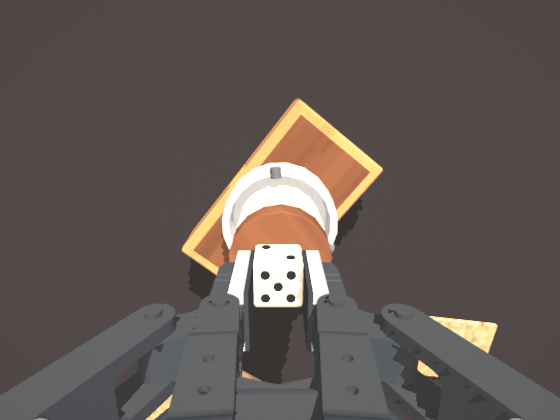

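The die at (278,275) is gripped (opening 19.6 mm). Lift.

Request:
{"fn": "apply_moves", "kwargs": {"commands": [{"travel": [0,0,-0.02],"twist": [0,0,0],"claw": 0.015},{"travel": [0,0,-0.06],"twist": [0,0,0],"claw": 0.015},{"travel": [0,0,-0.08],"twist": [0,0,0],"claw": 0.015},{"travel": [0,0,-0.08],"twist": [0,0,0],"claw": 0.015},{"travel": [0,0,-0.08],"twist": [0,0,0],"claw": 0.015}]}}

```text
clock: 4.75
position: [0.4492, 0.2117, 0.1798]
tool_rot: [3.141, 0.001, 2.296]
force: [0.2, -0.2, -0.5]
grip_width: 0.0194
```

Run:
```python
from h import *
f,T,s=wsnap('w4');print(s['position'],s['tool_rot'],s['grip_width'],s['force']);print(plan([.6297,.2145,.18],2.295),plan([.6297,.2145,.0105],2.295))
```

```text
[0.44920056 0.2117008  0.17983012] [3.14051012e+00 7.74683346e-04 2.29580410e+00] 0.019408005991535266 [ 0.21420797 -0.16030758 -0.46497736]
(array([-0.1178,  0.1372, -0.0008]), array([-0.  ,  0.02,  0.06])) (array([-0.1177,  0.1372,  0.1687]), array([-0.  ,  0.02,  0.06]))
```

View pics/w4.png

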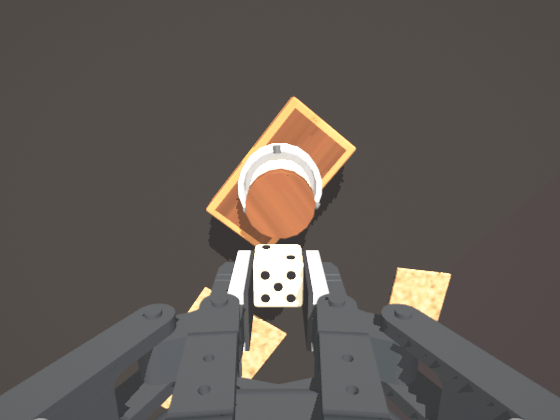

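Request:
{"fn": "apply_moves", "kwargs": {"commands": [{"travel": [-0.118,0.137,0],"twist": [0,0,0],"claw": 0.015},{"travel": [-0.118,0.137,0],"twist": [0,0,0],"claw": 0.015},{"travel": [-0.118,0.137,0],"twist": [0,0,0],"claw": 0.015},{"travel": [-0.118,0.137,0],"twist": [0,0,0],"claw": 0.015},{"travel": [-0.118,0.137,0.05],"twist": [0,0,0],"claw": 0.015},{"travel": [-0.118,0.137,0.09],"twist": [0,0,0],"claw": 0.015},{"travel": [-0.118,0.137,0.12],"twist": [0,0,0],"claw": 0.015},{"travel": [-0.118,0.137,0.12],"twist": [0,0,0],"claw": 0.015},{"travel": [-0.118,0.137,0.12],"twist": [0,0,0],"claw": 0.015},{"travel": [-0.118,0.137,0.12],"twist": [0,0,0],"claw": 0.015}]}}

```text
clock: 5.8
position: [0.6304, 0.215, 0.061]
tool_rot: [3.14, 0.001, 2.296]
force: [0.2, 0.3, 0.6]
grip_width: 0.0192
```

Run:
```python
from h import *
f,T,s=wsnap('w5');print(s['position'],s['tool_rot'],s['grip_width'],s['force']);print(plan([.6297,.2145,.0105],2.295)); print(proj(f,[.6297,.2145,.004],T))
```

```text
[0.63044385 0.21495753 0.06101494] [3.13972074e+00 6.31035252e-04 2.29622069e+00] 0.01916308061992406 [0.23681249 0.34892953 0.62576618]
(array([ 0.0003, -0.001 ,  0.0506]), array([0.13, 0.05, 0.06]))
[273.72159583 223.42370935]
```

View pics/w5.png

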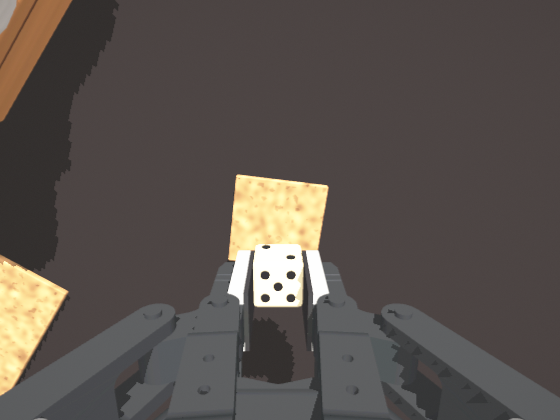

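Request:
{"fn": "apply_moves", "kwargs": {"commands": [{"travel": [0,0.001,0.03],"twist": [0,0,0],"claw": 0.015},{"travel": [0,0.001,0.045],"twist": [0,0,0],"claw": 0.015},{"travel": [0,0.001,0.0505],"twist": [0,0,0],"claw": 0.015},{"travel": [0,0.001,0.0505],"twist": [0,0,0],"claw": 0.015},{"travel": [0,0.001,0.0505],"twist": [0,0,0],"claw": 0.015},{"travel": [0,0.001,0.0505],"twist": [0,0,0],"claw": 0.015}]}}

```text
clock: 6.45
position: [0.6308, 0.2153, 0.0095]
tool_rot: [3.141, 0.0, 2.296]
force: [-0.3, 0.0, -0.2]
grip_width: 0.0195
```

Run:
```python
from h import *
f,T,s=wsnap('w6');print(s['position'],s['tool_rot'],s['grip_width'],s['force'])
```

```text
[0.63076112 0.21525582 0.00948502] [3.14086699e+00 2.24758174e-04 2.29608291e+00] 0.019457306355755852 [-0.32047662  0.01977197 -0.16051871]
```

View pics/w6.png

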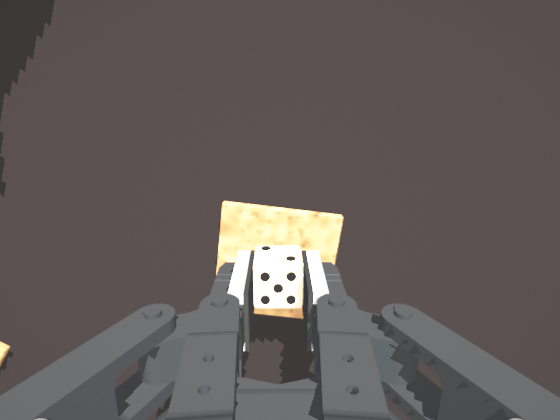

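Request:
{"fn": "apply_moves", "kwargs": {"commands": [{"travel": [0,0,0.0005],"twist": [0,0,0],"claw": 0.04},{"travel": [0,0,0.0005],"twist": [0,0,0],"claw": 0.04},{"travel": [0,0,0.0005],"twist": [0,0,0],"claw": 0.04},{"travel": [0,0,-0.03],"twist": [0,0,0],"claw": 0.04},{"travel": [0,0,-0.08],"twist": [0,0,0],"claw": 0.0854},{"travel": [0,0,-0.13],"twist": [0,0,0],"claw": 0.0854},{"travel": [0,0,-0.17],"twist": [0,0,0],"claw": 0.0854},{"travel": [0,0,-0.17],"twist": [0,0,0],"claw": 0.0854},{"travel": [0,0,-0.17],"twist": [0,0,0],"claw": 0.0854}]}}

```text
clock: 7.4
position: [0.6308, 0.215, 0.1796]
tool_rot: [3.14, 0.001, 2.296]
force: [-0.1, 0.1, -0.4]
grip_width: 0.0855
```

Run:
```python
from h import *
f,T,s=wsnap('w7');print(s['position'],s['tool_rot'],s['grip_width'],s['force']);u=proj(f,[.6297,.2145,.004],T);print(u)
print(plan([.4488,.2163,.18],np.radians(93)))
v=u.astype(int);cv2.imwrite('pics/w7c.png',cv2.resize(f['frame'][max(0,v[1]-60):v[1]+60,v[0]-70:v[0]+70],None,fx=5,fy=5,interpolation=cv2.INTER_CUBIC))
```

```text
[0.63075318 0.21503489 0.1796484 ] [3.14037795e+00 9.06827634e-04 2.29598635e+00] 0.08551556333017261 [-0.0786963   0.08396393 -0.39253425]
[274.58697254 176.48978451]
(array([ 0.1215, -0.1348, -0.0015]), array([-3.000e-02,  2.000e-02,  3.856e+01]))
```

View pics/w7c.png

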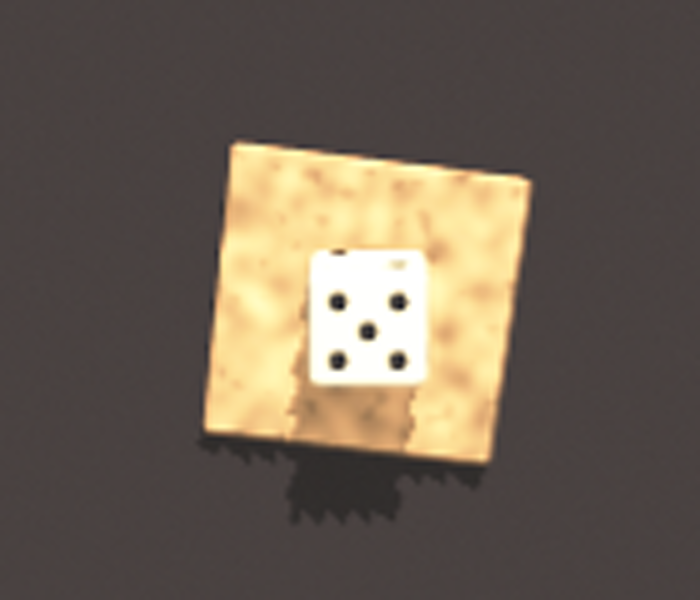

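The die stands near the middle of the small mat (top-face centre (367,318) vs mat centre (367,303) in the crop). On to the pot.

Request:
{"fn": "apply_moves", "kwargs": {"commands": [{"travel": [0.1215,-0.135,-0.03],"twist": [0,0,38.5],"claw": 0.0854},{"travel": [0.1215,-0.135,-0.03],"twist": [0,0,38.5],"claw": 0.0854},{"travel": [0.1215,-0.135,-0.03],"twist": [0,0,38.5],"claw": 0.0854},{"travel": [0.1215,-0.135,-0.03],"twist": [0,0,38.5],"claw": 0.0854},{"travel": [0.1215,-0.135,-0.03],"twist": [0,0,38.5],"claw": 0.0854},{"travel": [0.1215,-0.135,-0.03],"twist": [0,0,38.5],"claw": 0.0854},{"travel": [0.1215,-0.135,-0.03],"twist": [0,0,38.5],"claw": 0.0854},{"travel": [0.1215,-0.135,-0.03],"twist": [0,0,38.5],"claw": 0.0854}]}}

```text
clock: 8.25
position: [0.4491, 0.2163, 0.2081]
tool_rot: [-3.14, 0.0, 1.626]
force: [0.9, 0.3, 0.1]
grip_width: 0.0856
```

Run:
```python
from h import *
f,T,s=wsnap('w8');print(s['position'],s['tool_rot'],s['grip_width'],s['force']);u=proj(f,[.4488,.2163,.095],T);print(u)
v=u.astype(int);x0,y0=v[0]-70,max(0,v[1]-60);print(x0,y0);cv2.imwrite('pics/w8c.png',cv2.resize(f['frame'][y0:y0+120,x0:x0+140],None,fx=5,fy=5,interpolation=cv2.INTER_CUBIC))
np.savez('w8.npz',T=T)
```

```text
[0.44910309 0.21633142 0.20808969] [-3.14036942e+00  2.01380388e-05  1.62578184e+00] 0.0855503906182354 [0.87872409 0.26533904 0.11384819]
[275.29993164 198.09221877]
205 138
```

View pics/w8c.png

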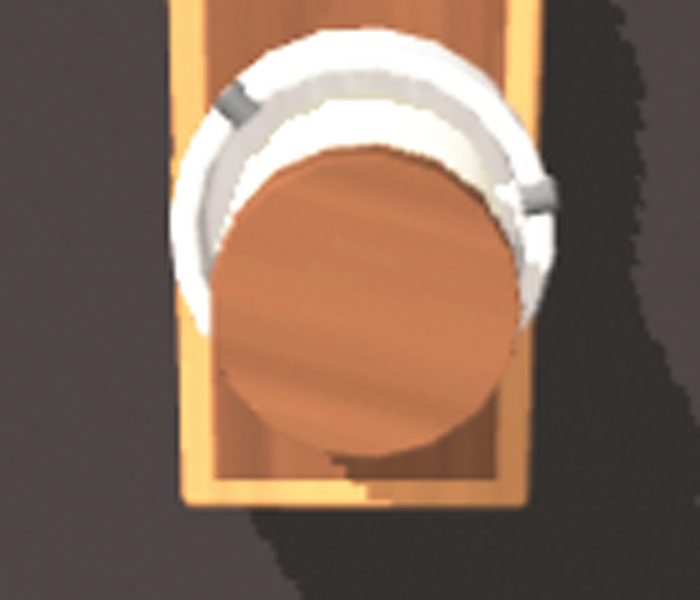

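Run:
```python
from h import *
T=np.load('w8.npz')['T'];f=bot.grab_frame('wrist')
H=lambda x,y,z:hit(f,x/5+205-.4,y/5+138-.4,z,T)[:2]
print('cap',H(366,300,.095),'tray',H(363.5,222,.054), 'notch',H(237,103,.054),H(542,195,.054))
print(plan([*H(366,300,.095),.11],np.radians(93.2)),plan([*H(366,300,.095),.061],np.radians(93.2)))
```

```text
cap [0.45056545 0.21676318] tray [0.45006005 0.21822949] notch [0.42866695 0.23677652] [0.4789224  0.22434099]
(array([0.0003, 0.0016, 0.0982]), array([-0.06, -0.  , -0.1 ])) (array([0.0003, 0.0017, 0.1472]), array([-0.06, -0.  , -0.1 ]))
```

Request:
{"fn": "apply_moves", "kwargs": {"commands": [{"travel": [0.0,0.0015,0.05],"twist": [0,0,0],"claw": 0.0854},{"travel": [0.0,0.0015,0.1],"twist": [0,0,0],"claw": 0.0854},{"travel": [0.0,0.0015,0.13],"twist": [0,0,0],"claw": 0.0854},{"travel": [0.0,0.0015,0.147],"twist": [0,0,0],"claw": 0.0854},{"travel": [0.0,0.0015,0.147],"twist": [0,0,0],"claw": 0.0854},{"travel": [0.0,0.0015,0.147],"twist": [0,0,0],"claw": 0.052},{"travel": [0.0,0.0015,0.147],"twist": [0,0,0],"claw": 0.04},{"travel": [0.0,0.0015,0.147],"twist": [0,0,0],"claw": 0.04},{"travel": [0.0,0.0015,0.147],"twist": [0,0,0],"claw": 0.04},{"travel": [0.0,0.0015,0.147],"twist": [0,0,0],"claw": 0.04}], "force": 35}}

```text
clock: 9.35
position: [0.451, 0.2168, 0.0629]
tool_rot: [3.14, -0.001, 1.624]
force: [-1.5, -1.0, 8.0]
grip_width: 0.0446
```

Run:
```python
from h import *
f,T,s=wsnap('w9');print(s['position'],s['tool_rot'],s['grip_width'],s['force'])
```

```text
[0.45099747 0.21676953 0.06292122] [ 3.13977570e+00 -5.86162670e-04  1.62409838e+00] 0.0445990848465457 [-1.51180916 -0.99030847  7.9847067 ]
```

View pics/w9.png

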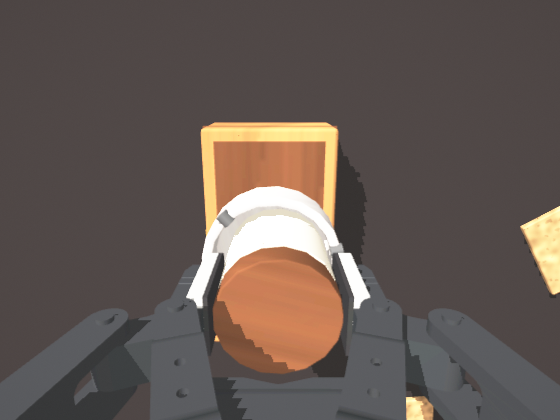

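The pot is held between the pads (cap at (280,310)). Lift.

Request:
{"fn": "apply_moves", "kwargs": {"commands": [{"travel": [0,0,-0.01],"twist": [0,0,0],"claw": 0.04},{"travel": [0,0,-0.025],"twist": [0,0,0],"claw": 0.04},{"travel": [0,0,-0.05],"twist": [0,0,0],"claw": 0.04},{"travel": [0,0,-0.08],"twist": [0,0,0],"claw": 0.04},{"travel": [0,0,-0.1],"twist": [0,0,0],"claw": 0.04},{"travel": [0,0,-0.1],"twist": [0,0,0],"claw": 0.04},{"travel": [0,0,-0.1],"twist": [0,0,0],"claw": 0.04}]}}

```text
clock: 10.1
position: [0.4505, 0.2163, 0.1623]
tool_rot: [3.141, -0.0, 1.624]
force: [-0.1, -0.2, -2.4]
grip_width: 0.0448
```

Run:
```python
from h import *
f,T,s=wsnap('w10');print(s['position'],s['tool_rot'],s['grip_width'],s['force']);print(plan([.6222,-.2633,.16],1.0),plan([.53,.0,.16],1.2));g=snap('side','s10')
```

```text
[0.4504722  0.21629883 0.16226649] [ 3.14057252e+00 -9.55764849e-05  1.62391593e+00] 0.044764499146926234 [-0.08274493 -0.18438213 -2.42511247]
(array([-0.488 ,  0.1463,  0.0017]), array([-0.000e+00,  2.000e-02,  3.575e+01])) (array([-0.2202,  0.0682,  0.0017]), array([-1.00e-02,  2.00e-02,  2.43e+01]))
```

View pics/s10.png

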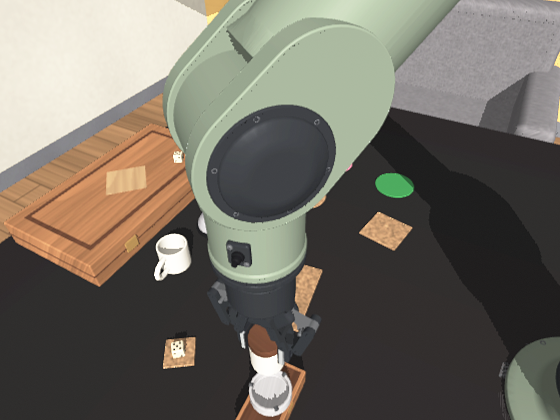

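View pics/w10.png

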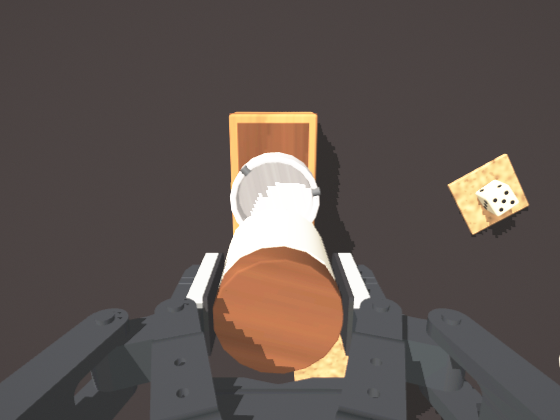

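Request:
{"fn": "apply_moves", "kwargs": {"commands": [{"travel": [-0.488,0.146,0],"twist": [0,0,35.7],"claw": 0.04},{"travel": [-0.488,0.146,0],"twist": [0,0,35.7],"claw": 0.04},{"travel": [-0.488,0.146,0],"twist": [0,0,35.7],"claw": 0.04},{"travel": [-0.488,0.146,0],"twist": [0,0,35.7],"claw": 0.04},{"travel": [-0.488,0.146,0],"twist": [0,0,35.7],"claw": 0.04},{"travel": [-0.488,0.146,0],"twist": [0,0,35.7],"claw": 0.04},{"travel": [-0.488,0.146,0],"twist": [0,0,35.7],"claw": 0.04},{"travel": [-0.488,0.146,0],"twist": [0,0,35.7],"claw": 0.04},{"travel": [-0.488,0.146,0],"twist": [0,0,35.7],"claw": 0.04},{"travel": [-0.488,0.146,0],"twist": [0,0,35.7],"claw": 0.04}]}}

```text
clock: 11.2
position: [0.6189, -0.256, 0.1605]
tool_rot: [-3.14, 0.0, 1.001]
force: [0.7, 1.3, -1.1]
grip_width: 0.0447
```

Request:
{"fn": "apply_moves", "kwargs": {"commands": [{"travel": [0,0,0],"twist": [0,0,0],"claw": 0.04},{"travel": [0,0,0],"twist": [0,0,0],"claw": 0.04},{"travel": [0,0,0],"twist": [0,0,0],"claw": 0.04},{"travel": [0,0,0],"twist": [0,0,0],"claw": 0.04}]}}

```text
clock: 11.6
position: [0.619, -0.2527, 0.1616]
tool_rot: [-3.141, -0.0, 1.003]
force: [0.2, -0.5, -1.3]
grip_width: 0.0449
```

Run:
```python
from h import *
f,T,s=wsnap('w11');print(s['position'],s['tool_rot'],s['grip_width'],s['force']);print(plan([.6222,-.2633,.08],1.0));print(proj(f,[.6222,-.2633,.004],T))
```

```text
[ 0.61901158 -0.25266825  0.16161303] [-3.14091777e+00 -1.92148972e-04  1.00296599e+00] 0.04487676458410876 [ 0.21762734 -0.48383037 -1.30294234]
(array([-0.0072,  0.0083,  0.0818]), array([-0.02, -0.01,  0.16]))
[286.53846144 192.70014157]
```

View pics/w11.png

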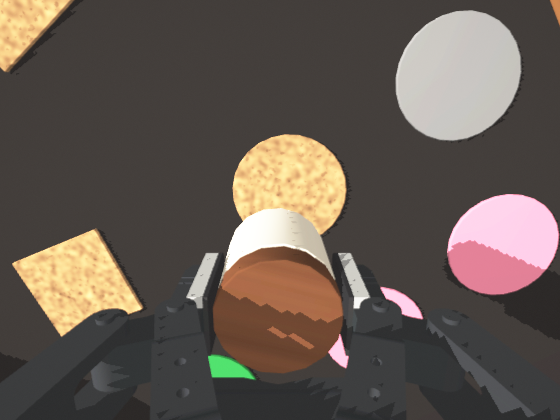

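Request:
{"fn": "apply_moves", "kwargs": {"commands": [{"travel": [-0.006,0.0095,0.03],"twist": [0,0,0],"claw": 0.04},{"travel": [-0.006,0.0095,0.07],"twist": [0,0,0],"claw": 0.04},{"travel": [-0.006,0.0095,0.1],"twist": [0,0,0],"claw": 0.04},{"travel": [-0.006,0.0095,0.12],"twist": [0,0,0],"claw": 0.04},{"travel": [-0.006,0.0095,0.12],"twist": [0,0,0],"claw": 0.04},{"travel": [-0.006,0.0095,0.12],"twist": [0,0,0],"claw": 0.04}]}}

```text
clock: 12.25
position: [0.6242, -0.2638, 0.0425]
tool_rot: [3.141, -0.0, 1.002]
force: [-0.2, 0.4, -0.6]
grip_width: 0.0451
```

Run:
```python
from h import *
f,T,s=wsnap('w12');print(s['position'],s['tool_rot'],s['grip_width'],s['force']);print(plan([.6222,-.2633,.0285],1.0))
g=snap('side','s12');cv2.imwrite('pics/s12c.png',cv2.resize(g['frame'][100:260,220:400],None,fx=4,fy=4,interpolation=cv2.INTER_CUBIC)[:600])
```

```text
[ 0.62415974 -0.2637993   0.04251817] [ 3.14136552e+00 -2.02366431e-04  1.00185595e+00] 0.04508753046991381 [-0.22629004  0.35760666 -0.631775  ]
(array([-0.0006, -0.0025,  0.0147]), array([ 0.09, -0.02,  0.1 ]))
```

View pics/w12.png

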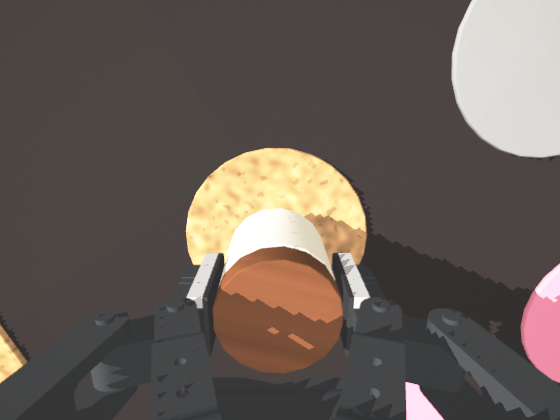

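View pics/s12c.png

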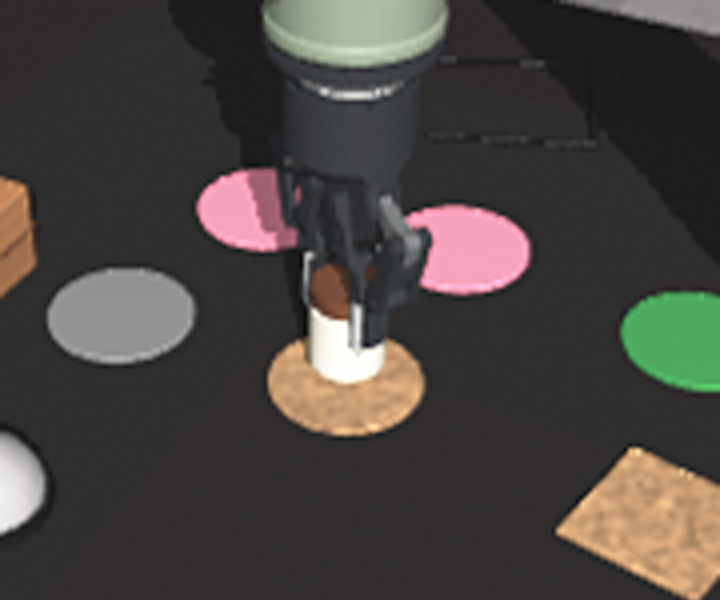

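Request:
{"fn": "apply_moves", "kwargs": {"commands": [{"travel": [-0.0005,-0.0015,0.008],"twist": [0,0,0],"claw": 0.04},{"travel": [-0.0005,-0.0015,0.0135],"twist": [0,0,0],"claw": 0.04},{"travel": [-0.0005,-0.0015,0.0135],"twist": [0,0,0],"claw": 0.04},{"travel": [-0.0005,-0.0015,0.0135],"twist": [0,0,0],"claw": 0.04},{"travel": [-0.0005,-0.0015,0.0135],"twist": [0,0,0],"claw": 0.04}]}}

```text
clock: 12.85
position: [0.6223, -0.264, 0.0283]
tool_rot: [3.142, -0.0, 1.001]
force: [-0.1, -1.0, -1.7]
grip_width: 0.0448
```

Run:
```python
from h import *
s=bot.observe();print(s['position'],s['grip_width'],s['force'])
```

```text
[ 0.62227986 -0.26397538  0.0282947 ] 0.04480420148882886 [-0.07401657 -1.01566495 -1.72358705]
```

Request:
{"fn": "apply_moves", "kwargs": {"commands": [{"travel": [0,0,0.001],"twist": [0,0,0],"claw": 0.04},{"travel": [0,0,0.001],"twist": [0,0,0],"claw": 0.04},{"travel": [0,0,0.001],"twist": [0,0,0],"claw": 0.055},{"travel": [0,0,0.001],"twist": [0,0,0],"claw": 0.0854},{"travel": [0,0,0.001],"twist": [0,0,0],"claw": 0.0854},{"travel": [0,0,0.001],"twist": [0,0,0],"claw": 0.0854},{"travel": [0,0,-0.03],"twist": [0,0,0],"claw": 0.0854},{"travel": [0,0,-0.08],"twist": [0,0,0],"claw": 0.0854},{"travel": [0,0,-0.13],"twist": [0,0,0],"claw": 0.0854},{"travel": [0,0,-0.18],"twist": [0,0,0],"claw": 0.0854}]}}

```text
clock: 13.85
position: [0.622, -0.2638, 0.2103]
tool_rot: [-3.141, -0.0, 1.001]
force: [1.2, 0.5, -0.3]
grip_width: 0.0853
```

Run:
```python
from h import *
f,T,s=wsnap('w13');print(s['position'],s['tool_rot'],s['force']);print(plan([.45,.217,.21],1.295))
u=proj(f,[.6222,-.2633,.004],T);print(u)
v=u.astype(int);x0,y0=v[0]-70,max(0,v[1]-60);cv2.imwrite('pics/w13c.png',cv2.resize(f['frame'][y0:y0+120,x0:x0+140],None,fx=5,fy=5,interpolation=cv2.INTER_CUBIC))
```

```text
[ 0.62200601 -0.26376497  0.2103022 ] [-3.14146524e+00 -1.38755152e-04  1.00134312e+00] [ 1.21819331  0.47346844 -0.26933326]
(array([ 0.3111, -0.4073,  0.006 ]), array([  0.57,  -0.05, -16.85]))
[276.45579741 171.4734902 ]
```

View pics/w13c.png

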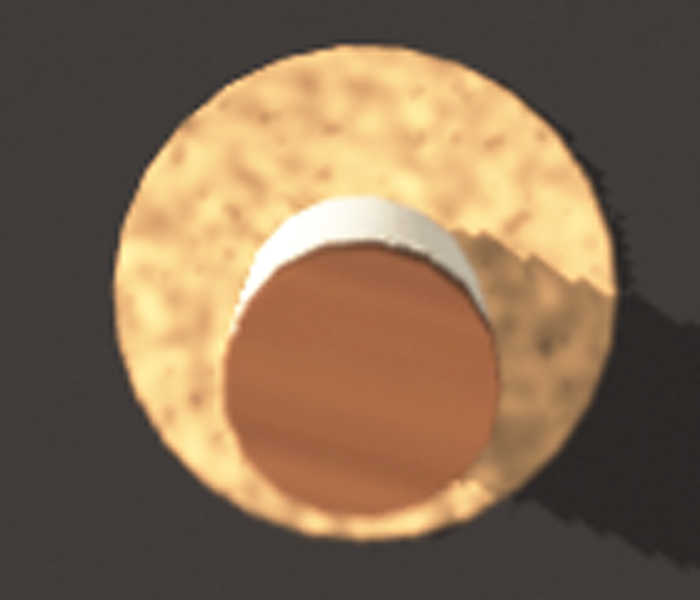

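Run:
```python
from h import *
f,T,s=wsnap('w14');print(s['position']);u=np.array([276.456,171.473]).astype(int)
H=lambda x,y,z:hit(f,x/5+u[0]-70-.4,y/5+u[1]-60-.4,z,T)[:2]
print(H(365,292,.004),H(362,379,.06))
s=bot.observe();print(plan([.45,.217,.21],1.295))
```

```text
[ 0.62499262 -0.26465873  0.21923386]
[ 0.62926961 -0.26556753] [ 0.62642119 -0.2677987 ]
(array([ 0.3112, -0.4073,  0.0024]), array([  0.57,  -0.04, -16.86]))
```

The pot stands upright on the round mat, about 4 mm from its centre. Now the ashtray.

Request:
{"fn": "apply_moves", "kwargs": {"commands": [{"travel": [0.311,-0.407,0],"twist": [0,0,-16.8],"claw": 0.0854},{"travel": [0.311,-0.407,0],"twist": [0,0,-16.8],"claw": 0.0854},{"travel": [0.311,-0.407,0],"twist": [0,0,-16.8],"claw": 0.0854},{"travel": [0.311,-0.407,0],"twist": [0,0,-16.8],"claw": 0.0854},{"travel": [0.311,-0.407,0],"twist": [0,0,-16.8],"claw": 0.0854},{"travel": [0.311,-0.407,0],"twist": [0,0,-16.8],"claw": 0.0854},{"travel": [0.311,-0.407,0],"twist": [0,0,-16.8],"claw": 0.0854},{"travel": [0.311,-0.407,0],"twist": [0,0,-16.8],"claw": 0.0854},{"travel": [0.311,-0.407,0],"twist": [0,0,-16.8],"claw": 0.0854},{"travel": [0.311,-0.407,0],"twist": [0,0,-16.8],"claw": 0.0854}]}}

```text
clock: 14.95
position: [0.4506, 0.2076, 0.2086]
tool_rot: [3.141, -0.0, 1.294]
force: [1.6, 0.3, -0.5]
grip_width: 0.0854
```

Request:
{"fn": "apply_moves", "kwargs": {"commands": [{"travel": [0,0,0],"twist": [0,0,0],"claw": 0.0854},{"travel": [0,0,0],"twist": [0,0,0],"claw": 0.0854},{"travel": [0,0,0],"twist": [0,0,0],"claw": 0.0854},{"travel": [0,0,0],"twist": [0,0,0],"claw": 0.0854}]}}

```text
clock: 15.35
position: [0.4519, 0.2049, 0.2082]
tool_rot: [3.141, 0.0, 1.292]
force: [-0.7, -0.2, 0.3]
grip_width: 0.0856
```

Run:
```python
from h import *
f,T,s=wsnap('w15');print(s['position'],s['tool_rot'],s['grip_width'],s['force']);u=proj(f,[.4495,.217,.054],T);print(u)
v=u.astype(int);x0,y0=v[0]-70,max(0,v[1]-60);print(x0,y0);cv2.imwrite('pics/w15c.png',cv2.resize(f['frame'][y0:y0+120,x0:x0+140],None,fx=5,fy=5,interpolation=cv2.INTER_CUBIC))
np.savez('w15.npz',T=T)
```

```text
[0.45192131 0.20486226 0.20824845] [3.14148591e+00 3.00602695e-04 1.29247021e+00] 0.0855928578433034 [-0.72859395 -0.1504042   0.34807331]
[268.98924953 171.59598726]
198 111
```

View pics/w15c.png

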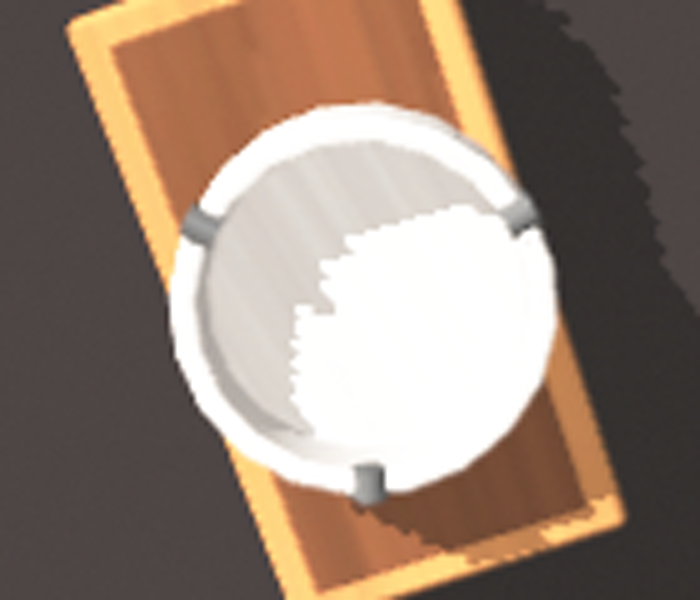

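Run:
```python
from h import *
T=np.load('w15.npz')['T'];f=bot.grab_frame('wrist')
H=lambda x,y,z:hit(f,x/5+198-.4,y/5+111-.4,z,T)[:2]
c=H(363,298,.054);print(c,np.linalg.norm(H(170,298,.054)-H(556,298,.054)))
print(plan([*c,.11],1.2925),plan([*c,.0365],1.2925))
# pad tip back-off: project candidate tip points
for w,b in((.0855,13),(.0855,9),(.0446,5),(.0446,3),(.0446,8)):
    q=lambda p:np.linalg.inv(f['tool_from_camera'])@np.array([*p,1])
    for y in(-w/2,):
        for x in(.011,-.011):
            k=q([x,y,-b/1000]);print(w,b,x,round(f['cx']+f['fx']*k[0]/-k[2],1),round(f['cy']-f['fy']*k[1]/-k[2],1))
```

```text
[0.45077203 0.21783843] 0.06274688769008666
(array([ 0.012 , -0.0045,  0.0983]), array([0.  , 0.01, 0.01])) (array([ 0.012 , -0.0045,  0.1718]), array([0.  , 0.01, 0.01]))
0.0855 13 0.011 161.6 264.0
0.0855 13 -0.011 166.7 314.4
0.0855 9 0.011 164.7 259.4
0.0855 9 -0.011 169.5 308.7
0.0446 5 0.011 218.7 255.0
0.0446 5 -0.011 221.2 303.2
0.0446 3 0.011 219.5 252.9
0.0446 3 -0.011 221.8 300.6
0.0446 8 0.011 217.5 258.2
0.0446 8 -0.011 220.1 307.3
```

Request:
{"fn": "apply_moves", "kwargs": {"commands": [{"travel": [0.012,-0.0045,0.04],"twist": [0,0,0],"claw": 0.0854},{"travel": [0.012,-0.0045,0.09],"twist": [0,0,0],"claw": 0.0854},{"travel": [0.012,-0.0045,0.13],"twist": [0,0,0],"claw": 0.0854},{"travel": [0.012,-0.0045,0.13],"twist": [0,0,0],"claw": 0.0854},{"travel": [0.012,-0.0045,0.13],"twist": [0,0,0],"claw": 0.0854}]}}

```text
clock: 15.95
position: [0.4505, 0.2187, 0.079]
tool_rot: [-3.141, 0.0, 1.294]
force: [0.0, -0.0, 0.6]
grip_width: 0.0854
```

Run:
```python
from h import *
f,T,s=wsnap('w16');print(s['position'],s['tool_rot'],s['grip_width'],s['force']);print(plan([.4507,.2176,.034],1.2925))
```

```text
[0.45052784 0.21868578 0.0789926 ] [-3.14099588e+00  4.38761613e-04  1.29407083e+00] 0.0853509273806656 [ 0.00765247 -0.01111591  0.63288103]
(array([-0.0016, -0.0001,  0.0459]), array([ 0.06, -0.06,  0.08]))
```

View pics/w16.png

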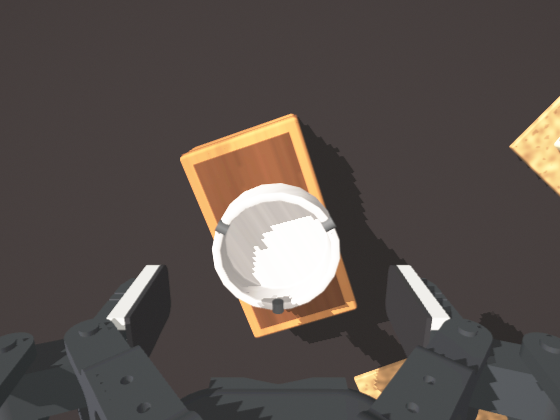

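The ashtray (277,247) is centred between the fingers (160 and 395). Descend and grip.

Request:
{"fn": "apply_moves", "kwargs": {"commands": [{"travel": [-0.001,0,0.03],"twist": [0,0,0],"claw": 0.0854},{"travel": [-0.001,0,0.0445],"twist": [0,0,0],"claw": 0.0854},{"travel": [-0.001,0,0.0445],"twist": [0,0,0],"claw": 0.0854},{"travel": [-0.001,0,0.0445],"twist": [0,0,0],"claw": 0.07},{"travel": [-0.001,0,0.0445],"twist": [0,0,0],"claw": 0.058},{"travel": [-0.001,0,0.0445],"twist": [0,0,0],"claw": 0.058},{"travel": [-0.001,0,0.0445],"twist": [0,0,0],"claw": 0.058},{"travel": [-0.001,0,0.0445],"twist": [0,0,0],"claw": 0.058}], "force": 30}}

```text
clock: 16.8
position: [0.4512, 0.2183, 0.0358]
tool_rot: [3.139, -0.002, 1.294]
force: [-2.9, -1.1, 15.8]
grip_width: 0.062
```

Run:
```python
from h import *
f,T,s=wsnap('w17');print(s['position'],s['tool_rot'],s['grip_width'],s['force'])
```

```text
[0.45122491 0.21825958 0.0358214 ] [ 3.13928459e+00 -1.83304360e-03  1.29371985e+00] 0.0619682729202053 [-2.93436249 -1.06728257 15.79725191]
```

View pics/w17.png

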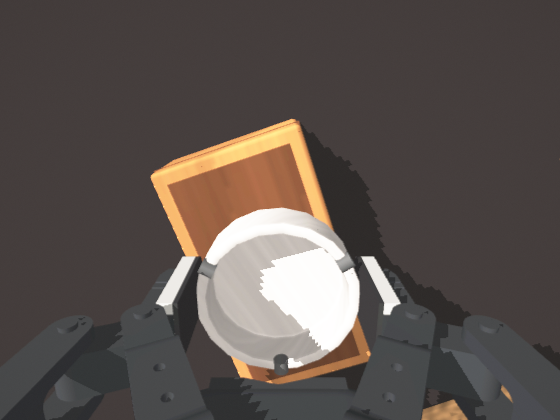

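Gripped (62 mm), ashtray level at (278,290). Lift.

Request:
{"fn": "apply_moves", "kwargs": {"commands": [{"travel": [0,0,-0.01],"twist": [0,0,0],"claw": 0.058},{"travel": [0,0,-0.03],"twist": [0,0,0],"claw": 0.058},{"travel": [0,0,-0.06],"twist": [0,0,0],"claw": 0.058},{"travel": [0,0,-0.09],"twist": [0,0,0],"claw": 0.058},{"travel": [0,0,-0.09],"twist": [0,0,0],"claw": 0.058},{"travel": [0,0,-0.09],"twist": [0,0,0],"claw": 0.058}]}}

```text
clock: 17.45
position: [0.4506, 0.2177, 0.125]
tool_rot: [3.14, -0.001, 1.294]
force: [0.7, -0.4, -1.1]
grip_width: 0.0619
```

Run:
```python
from h import *
f,T,s=wsnap('w18');print(s['position'],s['tool_rot'],s['grip_width'],s['force']);print(plan([.4125,-.235,.12],1.2925),plan([.5,0,.12],1.2925))
```

```text
[0.45063936 0.21769919 0.12503134] [ 3.13981156e+00 -1.20250000e-03  1.29386110e+00] 0.06193738508721479 [ 0.70345962 -0.42118537 -1.07584598]
(array([-0.4456,  0.0874,  0.0041]), array([ 0.03, -0.01,  0.09])) (array([-0.1957,  0.1073,  0.0042]), array([ 0.03, -0.01,  0.09]))
```

View pics/w18.png

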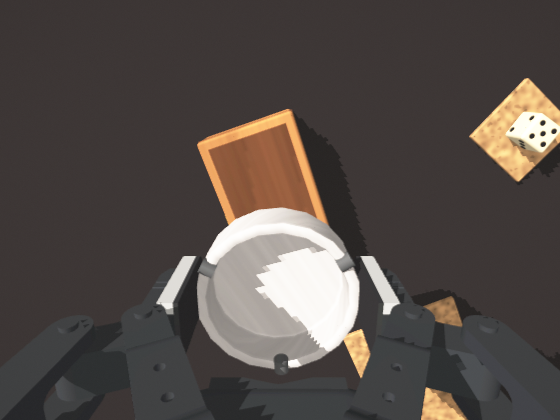

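Request:
{"fn": "apply_moves", "kwargs": {"commands": [{"travel": [-0.1,0.055,0],"twist": [0,0,0],"claw": 0.058},{"travel": [-0.196,0.107,0],"twist": [0,0,0],"claw": 0.058},{"travel": [-0.196,0.107,0],"twist": [0,0,0],"claw": 0.058},{"travel": [-0.196,0.107,0],"twist": [0,0,0],"claw": 0.058},{"travel": [-0.196,0.107,0],"twist": [0,0,0],"claw": 0.058},{"travel": [-0.446,0.087,0],"twist": [0,0,0],"claw": 0.058},{"travel": [-0.446,0.087,0],"twist": [0,0,0],"claw": 0.058},{"travel": [-0.446,0.087,0],"twist": [0,0,0],"claw": 0.058},{"travel": [-0.446,0.087,0],"twist": [0,0,0],"claw": 0.058},{"travel": [-0.446,0.087,0],"twist": [0,0,0],"claw": 0.058}]}}

```text
clock: 18.5
position: [0.4109, -0.2357, 0.1232]
tool_rot: [-3.14, -0.0, 1.295]
force: [0.5, -0.5, -1.8]
grip_width: 0.0621
```

Request:
{"fn": "apply_moves", "kwargs": {"commands": [{"travel": [0,0,0],"twist": [0,0,0],"claw": 0.058},{"travel": [0,0,0],"twist": [0,0,0],"claw": 0.058},{"travel": [0,0,0],"twist": [0,0,0],"claw": 0.058},{"travel": [0,0,0],"twist": [0,0,0],"claw": 0.058}]}}

```text
clock: 18.9
position: [0.4129, -0.2329, 0.1236]
tool_rot: [-3.141, -0.0, 1.297]
force: [0.2, -0.2, -1.2]
grip_width: 0.0617
```

Run:
```python
from h import *
f,T,s=wsnap('w19');print(s['position'],s['tool_rot'],s['grip_width'],s['force']);print(plan([.4125,-.235,.06],1.2925));print(proj(f,[.4125,-.235,.004],T))
```

```text
[ 0.4128767  -0.2329106   0.12360855] [-3.14123381e+00 -4.74847956e-04  1.29672049e+00] 0.06170811319861467 [ 0.19860641 -0.23382784 -1.19690105]
(array([-0.002 ,  0.0002,  0.0637]), array([-0.02, -0.02,  0.24]))
[276.14416897 199.12967251]
```

View pics/w19.png

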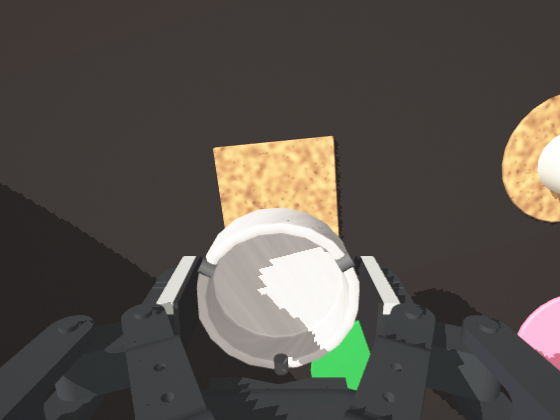

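Request:
{"fn": "apply_moves", "kwargs": {"commands": [{"travel": [-0.002,0.001,0.04],"twist": [0,0,0],"claw": 0.058},{"travel": [-0.002,0.001,0.08],"twist": [0,0,0],"claw": 0.058},{"travel": [-0.002,0.001,0.1],"twist": [0,0,0],"claw": 0.058},{"travel": [-0.002,0.001,0.112],"twist": [0,0,0],"claw": 0.058},{"travel": [-0.002,0.001,0.114],"twist": [0,0,0],"claw": 0.058},{"travel": [-0.002,0.001,0.114],"twist": [0,0,0],"claw": 0.058},{"travel": [-0.002,0.001,0.114],"twist": [0,0,0],"claw": 0.058}]}}

```text
clock: 19.65
position: [0.4134, -0.2367, 0.0108]
tool_rot: [3.14, 0.0, 1.294]
force: [0.7, 0.3, -0.8]
grip_width: 0.0617
```

Run:
```python
from h import *
f,T,s=wsnap('w20');print(s['position'],s['tool_rot'],s['grip_width'],s['force']);print(plan([.4125,-.235,.006],1.2925))
```

```text
[ 0.41341851 -0.23667134  0.01080073] [3.14006990e+00 3.15626501e-04 1.29445966e+00] 0.061738905487199965 [ 0.67448301  0.32417494 -0.83761392]
(array([ 0.0015, -0.0013,  0.0048]), array([0.09, 0.02, 0.1 ]))
```

View pics/w20.png

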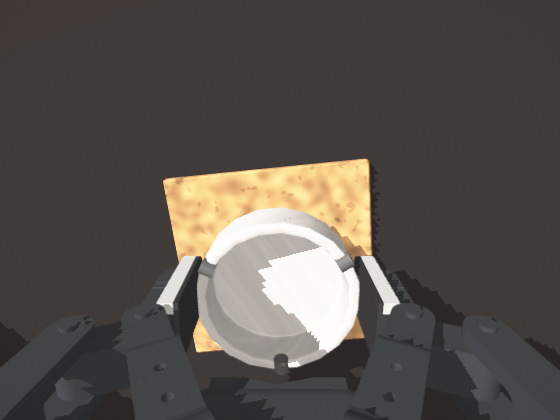

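Request:
{"fn": "apply_moves", "kwargs": {"commands": [{"travel": [0.001,-0.001,0.0045],"twist": [0,0,0],"claw": 0.058},{"travel": [0.001,-0.001,0.0045],"twist": [0,0,0],"claw": 0.058},{"travel": [0.001,-0.001,0.0045],"twist": [0,0,0],"claw": 0.058},{"travel": [0.001,-0.001,0.0045],"twist": [0,0,0],"claw": 0.058}]}}

```text
clock: 20.1
position: [0.4128, -0.2356, 0.0059]
tool_rot: [3.14, 0.0, 1.294]
force: [0.6, -0.1, 8.2]
grip_width: 0.0619
```

Request:
{"fn": "apply_moves", "kwargs": {"commands": [{"travel": [0,0,0],"twist": [0,0,0],"claw": 0.068},{"travel": [0,0,0],"twist": [0,0,0],"claw": 0.0854},{"travel": [0,0,0],"twist": [0,0,0],"claw": 0.0854},{"travel": [0,0,0],"twist": [0,0,0],"claw": 0.0854},{"travel": [0,0,-0.03],"twist": [0,0,0],"claw": 0.0854},{"travel": [0,0,-0.08],"twist": [0,0,0],"claw": 0.0854},{"travel": [0,0,-0.13],"twist": [0,0,0],"claw": 0.0854},{"travel": [0,0,-0.18],"twist": [0,0,0],"claw": 0.0854},{"travel": [0,0,-0.18],"twist": [0,0,0],"claw": 0.0854}]}}

```text
clock: 21.0
position: [0.4143, -0.2363, 0.1907]
tool_rot: [3.134, 0.002, 1.294]
force: [0.4, 0.4, -1.4]
grip_width: 0.0852
```

Run:
```python
from h import *
f,T,s=wsnap('w21');print(s['position'],s['tool_rot'],s['grip_width'],s['force']);print(plan([.5,0,.19],np.radians(93.2)),plan([.449,.217,.19],np.radians(93.2)))
```

```text
[ 0.41426954 -0.23627294  0.1906999 ] [3.13370600e+00 2.24362810e-03 1.29386454e+00] 0.08520110956472665 [ 0.40703638  0.3671213  -1.36296389]
(array([ 0.2508,  0.0189, -0.0024]), array([  0.26,   0.15, -19.08])) (array([ 0.4456, -0.0895, -0.0033]), array([  0.26,   0.15, -19.08]))
```

View pics/w21.png

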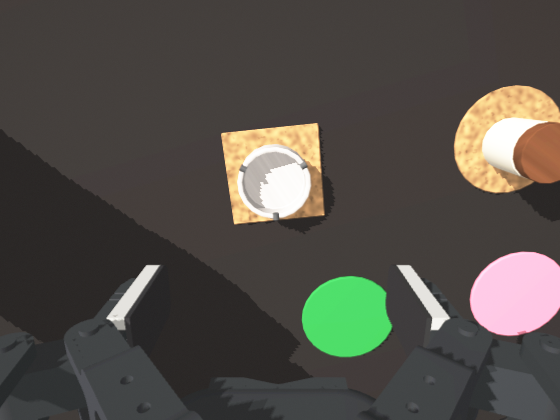

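The ashtray is centred on the square mat (rim centre (275,182), mat centre (274,173)); pot stands on the round mat. Now the box.

Request:
{"fn": "apply_moves", "kwargs": {"commands": [{"travel": [0.251,0.019,0],"twist": [0,0,-19],"claw": 0.0854},{"travel": [0.251,0.019,0],"twist": [0,0,-19],"claw": 0.0854},{"travel": [0.251,0.019,0],"twist": [0,0,-19],"claw": 0.0854},{"travel": [0.251,0.019,0],"twist": [0,0,-19],"claw": 0.0854},{"travel": [0.251,0.019,0],"twist": [0,0,-19],"claw": 0.0854},{"travel": [0.4456,-0.0895,0],"twist": [0,0,-19],"claw": 0.0854},{"travel": [0.4456,-0.0895,0],"twist": [0,0,-19],"claw": 0.0854},{"travel": [0.4456,-0.0895,0],"twist": [0,0,-19],"claw": 0.0854},{"travel": [0.4456,-0.0895,0],"twist": [0,0,-19],"claw": 0.0854},{"travel": [0.4456,-0.0895,0],"twist": [0,0,-19],"claw": 0.0854}]}}

```text
clock: 22.05
position: [0.4455, 0.2218, 0.1844]
tool_rot: [-3.14, -0.001, 1.63]
force: [0.5, -1.6, -0.8]
grip_width: 0.0852
```

Request:
{"fn": "apply_moves", "kwargs": {"commands": [{"travel": [0,0,0],"twist": [0,0,0],"claw": 0.0854},{"travel": [0,0,0],"twist": [0,0,0],"claw": 0.0854},{"travel": [0,0,0],"twist": [0,0,0],"claw": 0.0854},{"travel": [0,0,0],"twist": [0,0,0],"claw": 0.0854},{"travel": [0,0,0],"twist": [0,0,0],"claw": 0.0854}]}}

```text
clock: 22.55
position: [0.4479, 0.217, 0.1852]
tool_rot: [-3.141, 0.0, 1.625]
force: [1.2, 0.2, -0.6]
grip_width: 0.0856
```

Run:
```python
from h import *
f,T,s=wsnap('w22');print(s['position'],s['tool_rot'],s['grip_width'],s['force']);u=proj(f,[.449,.217,.034],T);print(u)
v=u.astype(int);x0,y0=v[0]-80,max(0,v[1]-85);print(x0,y0);cv2.imwrite('pics/w22c.png',cv2.resize(f['frame'][y0:y0+150,x0:x0+160],None,fx=4,fy=4,interpolation=cv2.INTER_CUBIC))
np.savez('w22.npz',T=T)
```

```text
[0.44788562 0.21700619 0.18517611] [-3.14147091e+00  2.46653443e-04  1.62455176e+00] 0.08556242188079405 [ 1.20791142  0.20806897 -0.6382449 ]
[277.15966629 185.09041441]
197 100
```

View pics/w22c.png

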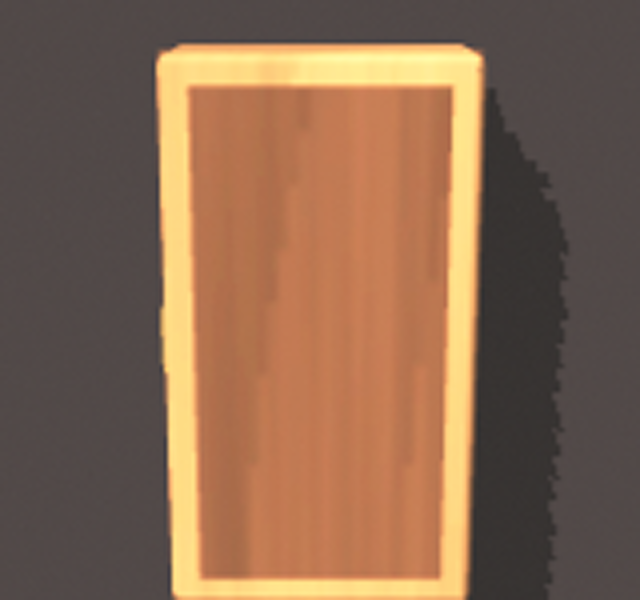

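Run:
```python
from h import *
T=np.load('w22.npz')['T'];f=bot.grab_frame('wrist')
H=lambda x,y,z:hit(f,x/4+197-.4,y/4+100-.4,z,T)[:2]
P=[H(157,56,.034),H(483,56,.034),H(468,599,.034),H(173,599,.034)];c=np.mean(P,0);print(c)
for i,j in((0,1),(1,2),(3,2),(0,3)): d=P[j]-P[i];print(np.linalg.norm(d),np.degrees(np.arctan2(d[1],d[0])))
print(plan([*c,.08],1.6245),plan([*c,.012],1.6245))
```

```text
[0.44860412 0.21691626]
0.06273773619347908 3.041530317193155
0.11353252305506312 -86.81243335177922
0.0632997753692159 3.0270267913697526
0.11351645839997763 -87.09609304217064
(array([-0.0005,  0.0008,  0.1053]), array([-0.  ,  0.  ,  0.04])) (array([-0.0005,  0.0008,  0.1733]), array([-0.  ,  0.  ,  0.04]))
```

Request:
{"fn": "apply_moves", "kwargs": {"commands": [{"travel": [-0.0005,0.0008,0.04],"twist": [0,0,0],"claw": 0.0854},{"travel": [-0.0005,0.0008,0.09],"twist": [0,0,0],"claw": 0.0854},{"travel": [-0.0005,0.0008,0.12],"twist": [0,0,0],"claw": 0.0854},{"travel": [-0.0005,0.0008,0.12],"twist": [0,0,0],"claw": 0.0854},{"travel": [-0.0005,0.0008,0.12],"twist": [0,0,0],"claw": 0.0854}]}}

```text
clock: 23.15
position: [0.4485, 0.2177, 0.066]
tool_rot: [-3.141, -0.0, 1.626]
force: [-0.6, 0.5, 0.4]
grip_width: 0.0856
```

Run:
```python
from h import *
f,T,s=wsnap('w23');print(s['position'],s['tool_rot'],s['grip_width'],s['force']);print(plan([.4486,.2167,.008],1.6245))
```

```text
[0.44849491 0.217723   0.06599359] [-3.14128352e+00 -1.17497994e-04  1.62624815e+00] 0.08562846660758276 [-0.63918136  0.48331479  0.44008019]
(array([-0.0012, -0.0006,  0.0587]), array([ 0.08, -0.04,  0.08]))
```

View pics/w23.png

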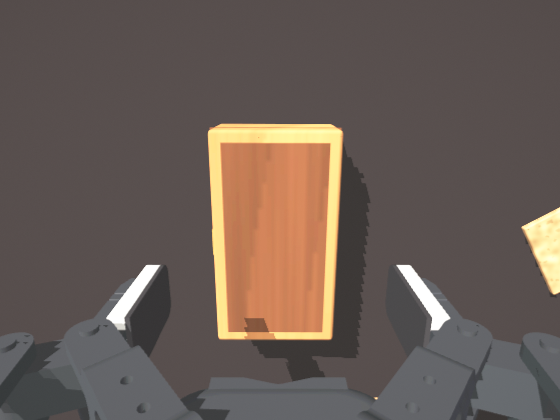

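The box (210–341 wide, centre 276) sits symmetrically between the fingers. Descend and grip.

Request:
{"fn": "apply_moves", "kwargs": {"commands": [{"travel": [-0.0005,-0.0005,0.03],"twist": [0,0,0],"claw": 0.0854},{"travel": [-0.0005,-0.0005,0.05],"twist": [0,0,0],"claw": 0.0854},{"travel": [-0.0005,-0.0005,0.058],"twist": [0,0,0],"claw": 0.0854},{"travel": [-0.0005,-0.0005,0.058],"twist": [0,0,0],"claw": 0.0854},{"travel": [-0.0005,-0.0005,0.058],"twist": [0,0,0],"claw": 0.07},{"travel": [-0.0005,-0.0005,0.058],"twist": [0,0,0],"claw": 0.057},{"travel": [-0.0005,-0.0005,0.058],"twist": [0,0,0],"claw": 0.057},{"travel": [-0.0005,-0.0005,0.058],"twist": [0,0,0],"claw": 0.057},{"travel": [-0.0005,-0.0005,0.058],"twist": [0,0,0],"claw": 0.057}], "force": 45}}

```text
clock: 24.1
position: [0.4486, 0.2172, 0.0087]
tool_rot: [3.14, -0.001, 1.626]
force: [-2.8, -1.3, 12.1]
grip_width: 0.0631
```

Request:
{"fn": "apply_moves", "kwargs": {"commands": [{"travel": [0,0,-0.02],"twist": [0,0,0],"claw": 0.057},{"travel": [0,0,-0.05],"twist": [0,0,0],"claw": 0.057},{"travel": [0,0,-0.09],"twist": [0,0,0],"claw": 0.057},{"travel": [0,0,-0.09],"twist": [0,0,0],"claw": 0.057},{"travel": [0,0,-0.09],"twist": [0,0,0],"claw": 0.057},{"travel": [0,0,-0.09],"twist": [0,0,0],"claw": 0.057}]}}

```text
clock: 24.7
position: [0.4477, 0.2165, 0.0969]
tool_rot: [-3.141, 0.0, 1.626]
force: [-0.5, 0.1, -3.0]
grip_width: 0.063
```

Run:
```python
from h import *
f,T,s=wsnap('w24');print(s['position'],s['tool_rot'],s['grip_width'],s['force']);print(plan([.526,.0156,.1],1.6245+np.radians(4.7)))
```

```text
[0.44772668 0.21648725 0.0968685 ] [-3.14106998e+00  4.69172326e-04  1.62576003e+00] 0.06303068391499667 [-0.45376041  0.11004251 -2.96603028]
(array([-0.205 ,  0.0673, -0.0034]), array([-0.07,  0.03, -4.62]))
```

View pics/w24.png

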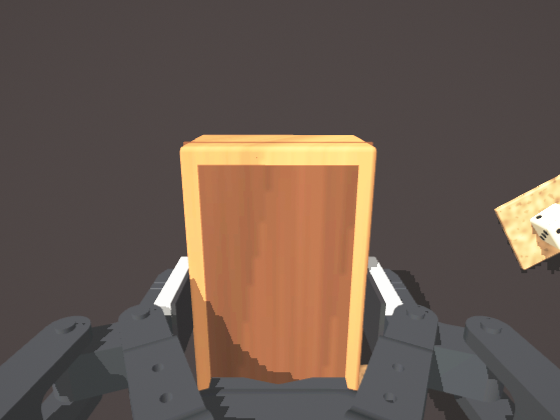

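The box is lifted level (183–375). Carry to the long mat.

Request:
{"fn": "apply_moves", "kwargs": {"commands": [{"travel": [-0.205,0.067,0],"twist": [0,0,-4.6],"claw": 0.057},{"travel": [-0.205,0.067,0],"twist": [0,0,-4.6],"claw": 0.057},{"travel": [-0.205,0.067,0],"twist": [0,0,-4.6],"claw": 0.057},{"travel": [-0.205,0.067,0],"twist": [0,0,-4.6],"claw": 0.057},{"travel": [-0.205,0.067,0],"twist": [0,0,-4.6],"claw": 0.057},{"travel": [-0.205,0.067,0],"twist": [0,0,-4.6],"claw": 0.057},{"travel": [-0.205,0.067,0],"twist": [0,0,-4.6],"claw": 0.057},{"travel": [-0.205,0.067,0],"twist": [0,0,-4.6],"claw": 0.057},{"travel": [-0.205,0.067,0],"twist": [0,0,-4.6],"claw": 0.057}]}}

```text
clock: 25.65
position: [0.5258, 0.0171, 0.0972]
tool_rot: [-3.141, -0.0, 1.708]
force: [0.4, 0.4, -2.8]
grip_width: 0.0632
```

Run:
```python
from h import *
f,T,s=wsnap('w25');print(s['position'],s['tool_rot'],s['grip_width'],s['force']);print(plan([.526,.0156,.0135],1.6245+np.radians(4.7)))
a=np.radians(7.7);M=np.array([[np.cos(a),-np.sin(a)],[np.sin(a),np.cos(a)]])
for c in((-48,-75),(48,-75),(48,75),(-48,75)): print(c,proj(f,[*(np.array([.526,.0156])+M@np.array(c)/1000),.004],T).round(1))
```

```text
[0.52582596 0.01710442 0.09716629] [-3.14123032e+00 -2.97709892e-04  1.70819301e+00] 0.06318820667024573 [ 0.43492725  0.41294652 -2.83900575]
(array([-0.0013, -0.0001,  0.0837]), array([-0.01, -0.01,  0.08]))
(-48, -75) [208.9 307.1]
(48, -75) [341.7 307.4]
(48, 75) [354.6  90.8]
(-48, 75) [196.2  90.4]
```

View pics/w25.png

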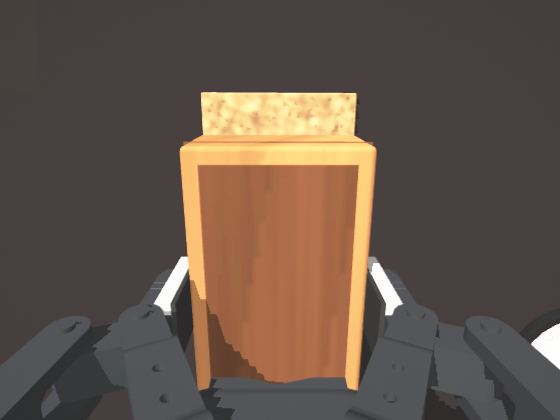

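Request:
{"fn": "apply_moves", "kwargs": {"commands": [{"travel": [-0.0018,0.0008,0.04],"twist": [0,0,0],"claw": 0.057},{"travel": [-0.0018,0.0008,0.065],"twist": [0,0,0],"claw": 0.057},{"travel": [-0.0018,0.0008,0.078],"twist": [0,0,0],"claw": 0.057},{"travel": [-0.0018,0.0008,0.081],"twist": [0,0,0],"claw": 0.057},{"travel": [-0.0018,0.0008,0.081],"twist": [0,0,0],"claw": 0.057},{"travel": [-0.0018,0.0008,0.081],"twist": [0,0,0],"claw": 0.057}]}}

```text
clock: 26.3
position: [0.5278, 0.0144, 0.0173]
tool_rot: [3.14, 0.0, 1.706]
force: [-0.5, -0.2, -2.4]
grip_width: 0.0627
```

Run:
```python
from h import *
f,T,s=wsnap('w26');print(s['position'],s['tool_rot'],s['grip_width'],s['force'])
```

```text
[0.52782248 0.01443799 0.01732578] [3.14019642e+00 8.18826283e-05 1.70638252e+00] 0.06271277028003631 [-0.53281634 -0.18260994 -2.36379169]
```

View pics/w26.png

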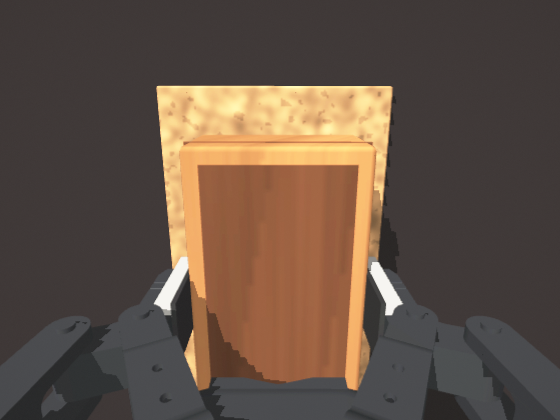

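Run:
```python
from h import *
f=bot.grab_frame('wrist');s=bot.observe();T=wristT(f,s);M=R.from_euler('xyz',s['tool_rot']).as_matrix()
for n,u,v,z in(('mat',274,87,.004),('boxtop',279,146,.0426),('boxbot',279,136,.0086)): print(n,(M.T@(hit(f,u,v,z,T)-s['position'])).round(4))
```

```text
mat [0.0748 0.0001 0.0133]
boxtop [ 0.0569  0.0019 -0.0253]
boxbot [0.056  0.0021 0.0087]
```

Request:
{"fn": "apply_moves", "kwargs": {"commands": [{"travel": [0,-0.0015,0.003],"twist": [0,0,0],"claw": 0.057},{"travel": [0,-0.0015,0.0045],"twist": [0,0,0],"claw": 0.057},{"travel": [0,-0.0015,0.0045],"twist": [0,0,0],"claw": 0.057},{"travel": [0,-0.0015,0.0045],"twist": [0,0,0],"claw": 0.057}]}}

```text
clock: 26.8
position: [0.5258, 0.0138, 0.0128]
tool_rot: [3.141, 0.001, 1.706]
force: [-7.8, -1.8, 24.0]
grip_width: 0.0628
```

Request:
{"fn": "apply_moves", "kwargs": {"commands": [{"travel": [0,0,0],"twist": [0,0,0],"claw": 0.068},{"travel": [0,0,0],"twist": [0,0,0],"claw": 0.0854},{"travel": [0,0,0],"twist": [0,0,0],"claw": 0.0854},{"travel": [0,0,0],"twist": [0,0,0],"claw": 0.0854},{"travel": [0,0,-0.03],"twist": [0,0,0],"claw": 0.0854},{"travel": [0,0,-0.08],"twist": [0,0,0],"claw": 0.0854},{"travel": [0,0,-0.13],"twist": [0,0,0],"claw": 0.0854},{"travel": [0,0,-0.18],"twist": [0,0,0],"claw": 0.0854},{"travel": [0,0,-0.2],"twist": [0,0,0],"claw": 0.0854},{"travel": [0,0,-0.2],"twist": [0,0,0],"claw": 0.0854}]}}

```text
clock: 27.8
position: [0.527, 0.0141, 0.2147]
tool_rot: [3.137, 0.001, 1.706]
force: [-0.6, -0.8, -1.3]
grip_width: 0.0858
```

Run:
```python
from h import *
f,T,s=wsnap('w27');snap('side','s27');print(s['clock'],s['position'],s['force'])
```

```text
27.8 [0.52701284 0.01407357 0.21472226] [-0.57825604 -0.83482583 -1.34498017]
```

View pics/w27.png

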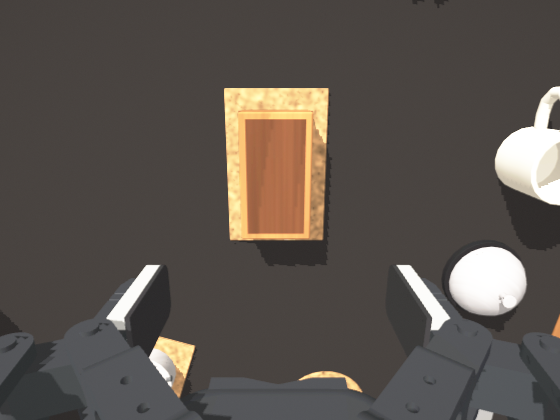

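View pics/s27.png

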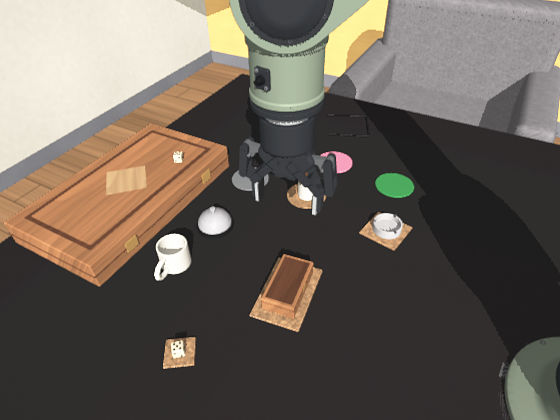

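Run:
```python
from h import *
f=snap('top','t28');im=f['frame'];cv2.imwrite('pics/t28c.png',cv2.resize(im[110:320,120:400],None,fx=2.8,fy=2.8,interpolation=cv2.INTER_CUBIC))
```

```text
(no output)
```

View pics/t28c.png

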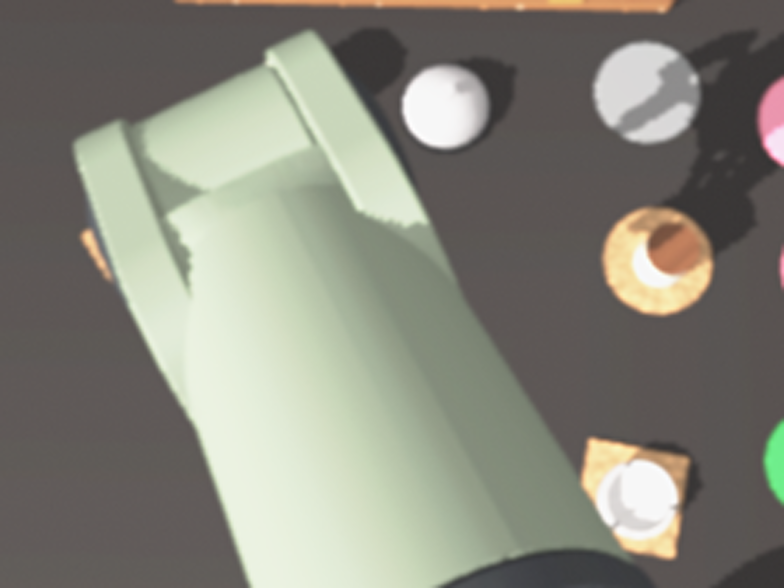

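The top view shows the pot's base around the round mat's centre (657,262), and the ashtray centred on the square mat. Handing in.

```bash
python3 -c "
from workcell import bot
print(bot.job_done())"
```

```text
the job is handed in; nothing more can be done
None
```

I took the pile apart in the order asked: die, sugar pot, ashtray, then checker box. Each one now stands released on its own cork mat. I handed the job in at about 28 s, and the hand-in gives no verdict.

- **Positions:** The last pictures show all four standing upright near the middle of their mats. By my estimates the die is within about 3 mm of centre, the pot about 4 mm, and the ashtray and box about 2 mm. The box lies along the long mat.
- **Bystanders:** The bell and the coffee cup look as they did at the start. The open gripper was clear above the box.
- **Less certain:** Picture estimates and the measured arm pose differed by 2–3 mm in places, so I split the difference; that is well inside the 12 mm limit. In the last top view the arm hid the box and most of the die's mat. I judged those two from the side and wrist views.
- **Forces:** The highest wrist reading I saw was 24 N on z, as the box touched its mat, well under the 120 N limit.

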